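# Dust off a contactor and hold its label up to the inspection camera

### The arm

A 6-joint arm with a two-finger parallel gripper is mounted at the origin on a cart in front of the work surface, level with it; the furniture and walls round the work are solid. World frame = base frame: x ahead of the robot, y to its left, z up, the work surface at z = 0. Lengths are in m, angles in rad, forces in N, time in s.
With the tool pointing down it reaches from about 0.3 to 0.775 m from the base axis. Payload 14.6 kg.
Tool frame: the origin (TCP) lies between the finger pads; the fingertips stand 22 mm ahead of it and the grasp point (between the pads) lies 3 mm ahead of it (ctrl.tip_reach is the distance from the TCP to the fingertips, in m); z points along the fingers, y is the direction in which the jaws open and shut (so a half turn about z gives the same grasp; the last joint's range is limited). The gripper opens to 94 mm and grips with 3 to 60 N. Pads are 16 mm wide; open, the fingers measure 119 mm over their backs; the gripper's body (75 mm by 177 mm) begins 78 mm behind the grasp point.
Start: joints at [1.126, 0.3, 1.521, -0, 1.321, -0.067], TCP at [0.203, 0.511, 0.227] pointing down, gripper open.
Joint ranges: [-3.03, 3.03], [-0.79, 2.21], [0.23, 2.52], [-1.04, 4.18], [0, 3.07], [-2.55, 2.55]. Speed limits (rad/s): [2.22, 2.22, 2.57, 3.14, 3.14, 3.14].

### API

Orientations are given as [roll, pitch, yaw] about the fixed x, y, z axes, in that order (R = Rz(yaw) Ry(pitch) Rx(roll)).
In Python, from station import ctrl gives the robot as it stands. The module is installed in compiled form; this text tells all that it offers.
- The arm moves only by the shell command python3 -m creep 'ROWS' [OPENING] [FORCE]. ROWS is a JSON object of lists of equal length, an entry for each row: "xyz": the shift along the tool's x, y, z in mm, a list of three; "spin": the turn about the tool's z in rad. In form: {"xyz": [[tx, ty, tz], ...], "spin": [spin, ...]}. A call has 1 to 5 rows; each row shifts and turns the commanded pose from where the row before left it, along the tool's axes as they then stand; what a row does not reach is not made up. A row lasts 1/8 s, in which the tool goes at most 62.5 mm and 10.7 degrees, less where a joint would pass 70% of its speed; a pose out of reach is approached as far as the arm can. A call with a gripper value outside its range is refused whole. OPENING is the finger opening in mm, from 0 to 94, set as the call begins (- or left out, the last holds). The fingers move at their own pace and stop on an object; FORCE is the grip in N (left out, the last holds). Time passes only in rows, so rows that do not move let the fingers close. It gives the time, the measured TCP pose, the force and the opening at its end, in the units of the state.
- ctrl.get_obs(): the state, without advancing time (a new reading comes with each control period).
- ctrl.camera(name): name is "side" or "top"; returns the picture (400x640x3 uint8, red, green, blue); there is no depth.
- ctrl.camera_model(name): a dict with "fx", "fy", "cx", "cy" (pixels), "k1" (the pictures are not rectified: a ray, as slopes to the right and down, at radius r is drawn at 1 + k1 r^2 times it, then the intrinsics apply), "R" (3x3) and "t" (3): a world point X has camera coordinates R X + t. Camera axes: x right, y down, z forward; pixel columns grow to the right and rows downward; lengths in m; the calibration is good to about 2 mm. A picture is of the moment at which its call begins. camera_model takes no time and is no camera call.
- ctrl.hand_in(): hands the job in, once; it reports no verdict.
The state is a dict: "time_s": time; "qpos": joint angles; "joint_vel": joint speeds; "tau": joint torques, N m; "ee_pos": TCP position; "eef_rot": TCP orientation; "force": force on the tool from outside, world axes, zero at the start; "moment": the same for the moment, N m; "grip_width": finger opening in m.
Only numpy, scipy, OpenCV 4.12 (cv2) and the standard library are available. Lean on these libraries where they do the work, as an engineer would, in place of code of your own. Each camera call takes 0.05 s, during which the arm holds its last target.

### The job

Give the blue contactor a blast of air while it stands in its nest: push the red cap of the duster can in front of it all the way down, then let it spring back up. Then lift the contactor out of the nest and hold it up to the inspection camera the right way up, leaned back so that its label squarely faces the down-tilted lens, with the label in the middle of the view 120 mm in front of the lens. Finish there, holding it still in the air with nothing but the gripper carrying it; do not knock the camera out of its setting or disturb the loose things round about.

Things in the scene. Friction and masses are not known exactly. Their poses are not given: they have to be found in the camera images.
- contactor: dark blue box-shaped contactor, orange plunger on top, 0.31 kg. Origin: centre of its underside; z up. Block 46 mm along its x (-22 to +24), 56 along y, 60 high; then a narrower step to 68 and the plunger, 18 mm square, to 75. Label on its -x side, so grip it across the 56 mm (fingers on its y sides, flat and bare). Starts upright in the nest, label towards the can
- label (a point): centre of the contactor's white label, on the face of its -x side (23 mm from its origin), 30 mm above its underside; axes as the contactor's
- blowoff_station: aluminium plate 270 x 130 mm, top 14 mm above the bench, fixed there, with the nest and the duster can on it; origin on the bench below its middle; x runs from the nest to the can, z up. White and green can, 53 mm diameter, clamped upright at x = +65 mm, bracket behind it; its thin spray tube slopes down towards the nest, ending 44 mm from the can's axis
- nest (a point): middle of the floor of the nest's pocket, 19 mm above the bench; axes as the station's (x towards the can). The nest is a black block 74 x 92 mm, its rim 30 mm above the bench; pocket 50 x 60 mm, 11 mm deep; the contactor stands in it with about 2 mm play a side, its -x side towards this +x
- cap_top (a point): top centre of the can's red cap, 27 mm diameter, about 185 mm above the bench when up; axes as the station's, z up
- nozzle_cap (a joint): travel of the red cap, m: 0 up, 0.006 fully down; sprung straight up: it starts to move at 3 N, needs about 8 N fully down, and meets a hard stop there
- camera_stand: inspection camera stand fixed to the bench: grey base plate 300 x 140 mm, top with rubber pad 17 mm above the bench; origin on the bench; x points from the plate's open front (x = -110 mm) to its rear (+190); a 20 mm steel column, 320 mm high, stands at x = +160 mm and carries the camera
- lens (a point): centre of the lens's front glass, about 0.25 m above the bench, on a white camera head 46 mm wide with a black ring light of 43 mm. The camera looks along this -x, down by 0.25 to 0.55 rad (differs each time); y sideways; z is image-up. Wanted: label centre 120 mm from here along -x, the contactor's -x direction along this +x, its z along this z
- relay_module: loose grey relay module, 47 x 62 x 52 mm, to be left alone; origin at its underside
- screwdriver: loose screwdriver with an orange-yellow handle, 28 x 195 x 26 mm, long along its y, to be left alone
- multimeter: loose light grey multimeter lying flat, 147 x 74 x 42 mm, to be left alone
- parts_tub: loose red round tub of small hardware, 68 mm diameter, 36 mm high, to be left alone
There are look-alikes about, which are no part of the job. What is shaped like the contactor but yellow is not meant.

How it is judged:
By the outcome, as a careful person would: the job done as asked, in the order asked, and still so for the second after the job is handed in, while the arm keeps its last pose, push and grip.
It also fails if it takes over 50 s, if anything falls off the work surface, if the arm or the gripper's body presses on something with over 40 N, if the wrist force passes 120 N, or if a joint passes its speed limit or range.

## Working session

There is one attempt and no reset: what is moved stays moved. The work goes in short steps, Python scripts to look and compute and a shell command to move; the robot and the scene stay as the last step left them, time stands still between calls to the robot, and variables do not carry over. Pictures are saved under pics/ and viewed, and the job is handed in when it is done.

```bash
mkdir -p pics; cat > h.py <<'E'
import numpy as np, cv2
from station import ctrl
def snap(n,tag):
    im=ctrl.camera(n); cv2.imwrite(f'pics/{tag}_{n}.png',im[:,:,::-1]); return im
def M(n): return ctrl.camera_model(n)
def proj(n,X):
    m=M(n);c=np.atleast_2d(X)@np.array(m['R']).T+np.array(m['t']);s=c[:,:2]/c[:,2:]
    s=s*(1+m['k1']*(s**2).sum(1,keepdims=True));return s*[m['fx'],m['fy']]+[m['cx'],m['cy']]
def ray(n,p):
    m=M(n);d=(np.array(p,float)-[m['cx'],m['cy']])/[m['fx'],m['fy']];s=d.copy()
    for _ in range(30): s=d/(1+m['k1']*(s@s))
    R=np.array(m['R']);o=-R.T@np.array(m['t']);v=R.T@np.r_[s,1];return o,v/np.linalg.norm(v)
def atz(n,p,z): o,v=ray(n,p);return o+v*(z-o[2])/v[2]
def tri(ps,pt):
    A=[];b=[]
    o1,v1=ray('side',ps);o2,v2=ray('top',pt)
    for o,v in((o1,v1),(o2,v2)): P=np.eye(3)-np.outer(v,v);A.append(P);b.append(P@o)
    X=np.linalg.solve(sum(A),sum(b));return X,[np.linalg.norm(a@X-c) for a,c in zip(A,b)]
E
python3 - <<'E'
from h import *
np.set_printoptions(precision=4,suppress=True)
for n in('side','top'):
    snap(n,'a');m=M(n);R=np.array(m['R']);print(n,m['fx'],m['cx'],m['cy'],m['k1'],-R.T@np.array(m['t']),R[2])
print(ctrl.get_obs())
E
```

```text
side 457.8726503471626 321.040180686228 201.45453392781823 -0.052593198731772345 [ 0.1066 -1.0827  0.7556] [ 0.4032  0.78   -0.4786]
top 466.2102460365604 325.85952441595504 197.4288493476256 0.017472243625357733 [ 0.5259 -0.1594  1.3017] [ 0.0428  0.0123 -0.999 ]
{'time_s': 0.1, 'qpos': array([ 1.1264,  0.3004,  1.5215, -0.    ,  1.3207, -0.0666]), 'joint_vel': array([ 0.0002, -0.0009, -0.0016,  0.0022,  0.0011, -0.0013]), 'tau': array([  0.0031, -53.2645, -35.3289,   0.071 ,   0.0234,  -0.0001]), 'ee_pos': array([0.2028, 0.511 , 0.227 ]), 'eef_rot': array([-3.1406, -0.0001,  2.7638]), 'force': array([-0.729 , -0.3288,  0.638 ]), 'moment': array([ 0.0032, -0.0277,  0.002 ]), 'grip_width': 0.09409675167304421}
```

View pics/a_side.png

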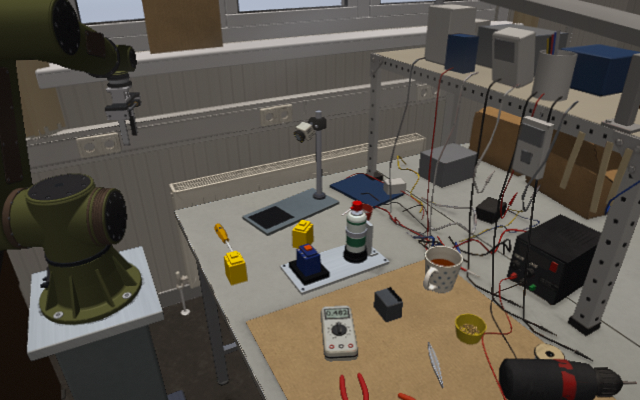

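View pics/a_top.png

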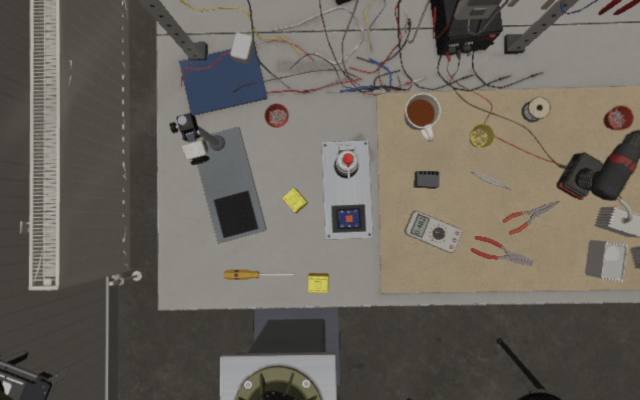

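The blue contactor is at top (348,217) / side (308,262). Look-alikes are the yellow blocks at top (294,200) and (317,283), and the blue box and blue things on the shelf and mat. The red cap is at top (347,160); the red tub at (276,115) could be mistaken for it. Next, close crops.

```bash
python3 - <<'E'
from h import *
t=cv2.imread('pics/a_top.png');s=cv2.imread('pics/a_side.png')
def c(im,x,y,w,h,k,n): cv2.imwrite('pics/'+n,cv2.resize(im[y:y+h,x:x+w],None,fx=k,fy=k,interpolation=cv2.INTER_CUBIC))
c(t,310,130,75,115,5,'c1.png');c(s,275,190,120,105,6,'c2.png');c(t,160,100,115,150,4,'c3.png');c(s,240,105,110,130,4.5,'c4.png')
E
```

```text
(no output)
```

View pics/c1.png

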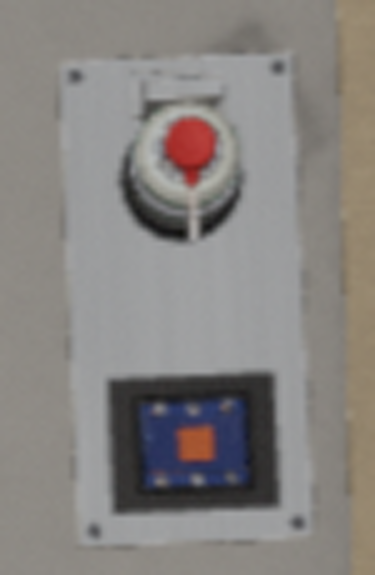

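View pics/c2.png

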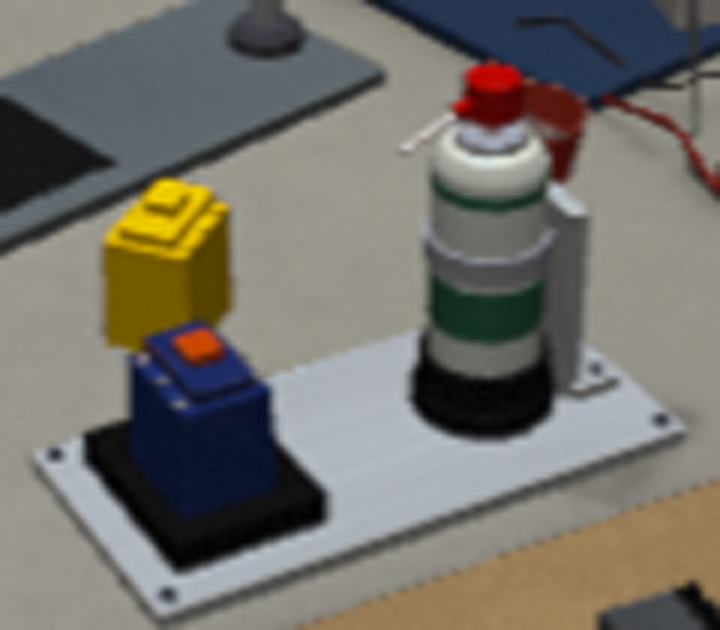

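View pics/c3.png

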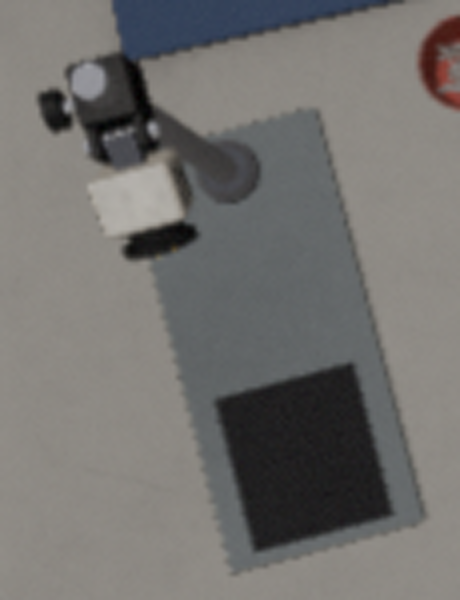

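View pics/c4.png

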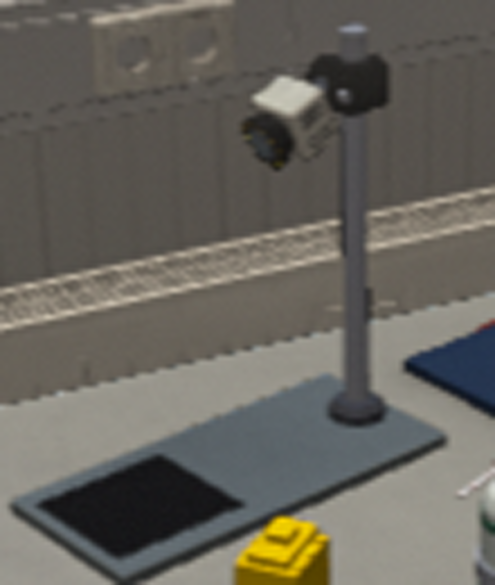

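```bash
python3 - <<'E'
from h import *
t=cv2.imread('pics/a_top.png');s=cv2.imread('pics/a_side.png')
def c(im,x,y,w,h,k,n): cv2.imwrite('pics/'+n,cv2.resize(im[y:y+h,x:x+w],None,fx=k,fy=k,interpolation=cv2.INTER_CUBIC))
c(t,165,110,65,60,12,'d1.png');c(s,288,108,48,40,15,'d2.png')
c(s,345,195,36,40,15,'d3.png')
E
```

```text
(no output)
```

View pics/d1.png

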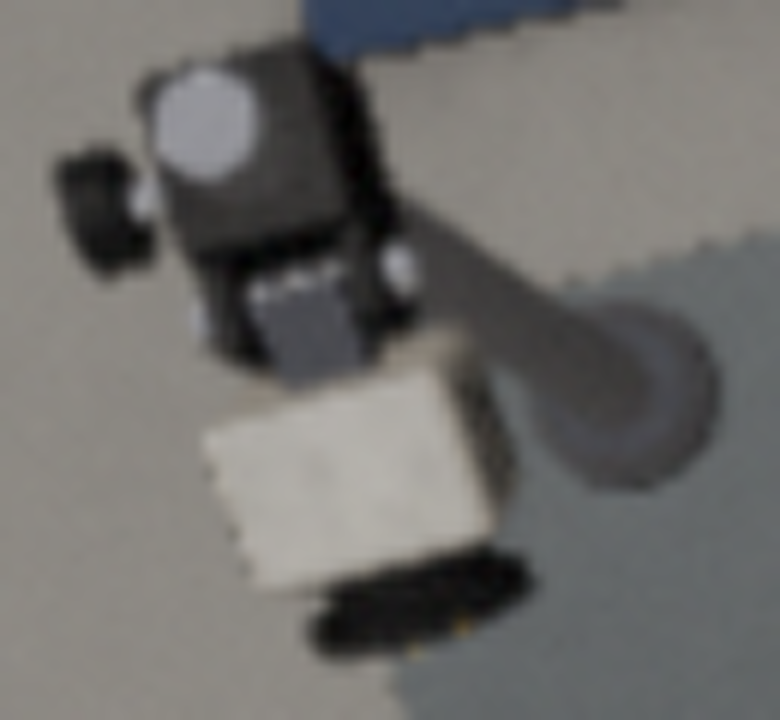

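View pics/d2.png

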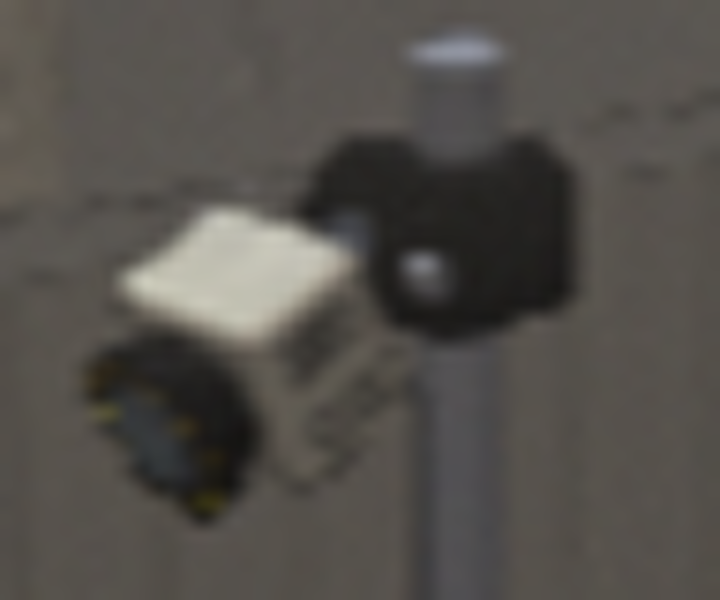

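View pics/d3.png

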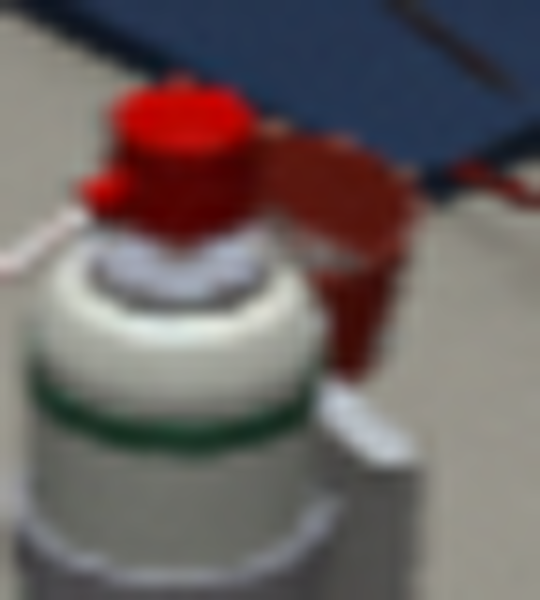

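```bash
cat > fit.py <<'E'
from h import *
from scipy.optimize import least_squares
np.set_printoptions(precision=4,suppress=True)
f=lambda p,k,ox,oy:(np.array(p,float)+.5)/k-.5+[ox,oy]
T=lambda p:f(p,12,165,110); S=lambda p:f(p,15,288,108)
ct=[(258,590),(493,537),(207,437),(435,370)]; cs=[(120,280),(255,340),(210,208),(355,262)]
P=[]
for a,b in zip(cs,ct):
    X,r=tri(S(a),T(b));P.append(X);print(X,np.round(r,4))
P=np.array(P)
fw=(P[0]+P[1]-P[2]-P[3])/2;lt=(P[0]+P[2]-P[1]-P[3])/2
print('fw',fw,np.linalg.norm(fw),'tilt',np.arctan2(-fw[2],np.hypot(*fw[:2])),'yaw x',np.arctan2(-fw[1],-fw[0]),'left',lt,np.linalg.norm(lt),np.arctan2(lt[1],lt[0])-np.pi/2)
print('lens',tri(S((155,437)),T((425,612))))
def model(p):
    L=p[:3];y,t,a,b,h=p[3:8]
    x=np.array([np.cos(t)*np.cos(y),np.cos(t)*np.sin(y),np.sin(t)]);Y=np.array([-np.sin(y),np.cos(y),0]);Z=np.cross(x,Y)
    C=[L+q*x+s*.023*Y+h*Z for q,s in((a,1),(a,-1),(b,1),(b,-1))]
    return L,x,Y,Z,C
def res(p):
    L,x,Y,Z,C=model(p)
    r=[proj('side',C)-[S(q) for q in cs],proj('top',C)-[T(q) for q in ct],proj('side',L)-S((155,437)),
       proj('top',[L+.0215*Y,L-.0215*Y])-[T((318,642)),T((533,583))], ]
    return np.r_[np.concatenate(r).ravel(),(p[7]-.022)/.002]
r=least_squares(res,[.55,.12,.25,.2,.4,.015,.06,.022],x_scale=[.01]*3+[.1]*2+[.01]*3)
print(r.x,'res',np.round(res(r.x),2)); cov=np.linalg.inv(r.jac.T@r.jac)*.25;print(np.sqrt(np.diag(cov)))
# station
G=lambda p:f(p,5,310,130)
for n,p,z in[('rl',(62,58),.014),('rr',(293,53),.014),('fl',(78,545),.014),('fr',(313,540),.014),('n1',(110,380),.03),('n2',(274,375),.03),('n3',(115,512),.03),('n4',(279,505),.03),('plunger',(195,443),.019+.075)]: print(n,atz('top',G(p),z))
Q=lambda p:f(p,15,345,195); 
print('cap',tri(Q((183,118)),G((190,142))),'atz',atz('top',G((190,142)),.185),atz('side',Q((183,118)),.185))
Z4=lambda p:f(p,4,160,100)
for p in[(316,108),(425,520),(232,574),(155,262)]: print('stand',atz('top',Z4(p),.0145))
for p in[(232,172)]:print('col base',atz('top',Z4(p),.02))
print('col top',atz('top',T((205,125)),.32))
E
python3 fit.py
```

```text
[0.6611 0.1593 0.2821] [0.0003 0.0003]
[0.6707 0.1161 0.281 ] [0.0008 0.0008]
[0.6868 0.166  0.2915] [0.0011 0.0011]
[0.699  0.1244 0.2903] [0.0004 0.0004]
fw [-0.027  -0.0075 -0.0094] 0.029535149561756485 tilt 0.3234855228058576 yaw x 0.2716586272582069 left [-0.0109  0.0424  0.0012] 0.04376721872087535 0.2525631270156672
lens (array([0.6589, 0.1366, 0.2556]), [np.float64(0.00081329992541498), np.float64(0.0008132999254150869)])
[0.6592 0.1364 0.2555 0.2417 0.3398 0.015  0.0448 0.022 ] res [-0.47  0.21 -0.04 -0.07  0.45 -0.04  0.29 -0.06 -0.33  0.32  0.29 -0.64
 -0.67  0.13  0.71  0.3   0.39  0.03 -0.36  0.13  0.15  0.15  0.01]
[0.0007 0.0006 0.0014 0.016  0.0446 0.0014 0.0014 0.0009]
rl [ 0.7376 -0.1358  0.014 ]
rr [ 0.7377 -0.264   0.014 ]
fl [ 0.4676 -0.1396  0.014 ]
fr [ 0.468  -0.2689  0.014 ]
n1 [ 0.5578 -0.159   0.03  ]
n2 [ 0.5588 -0.2484  0.03  ]
n3 [ 0.4859 -0.1603  0.03  ]
n4 [ 0.488  -0.2495  0.03  ]
plunger [ 0.5227 -0.2023  0.094 ]
cap (array([ 0.6675, -0.1997,  0.184 ]), [np.float64(0.00017683120189279517), np.float64(0.00017683120189290337)]) atz [ 0.6676 -0.1997  0.185 ] [ 0.6664 -0.2011  0.185 ]
stand [0.7832 0.0957 0.0145]
stand [0.4954 0.0236 0.0145]
stand [0.4607 0.1573 0.0145]
stand [0.6777 0.2089 0.0145]
col base [0.7386 0.1534 0.02  ]
col top [0.7388 0.1563 0.32  ]
```

```bash
cat > fit2.py <<'E'
import io,contextlib
with contextlib.redirect_stdout(io.StringIO()): from fit import *
def res2(p,t=None):
    q=p.copy()
    if t is not None:q[4]=t
    L,x,Y,Z,C=model(q);H=q[8]
    B=[C[1]-H*Z,C[3]-H*Z]
    e=proj('side',B)-[S((297,487)),S((415,375))]
    return np.r_[res(q[:8]),e.ravel(),(q[3]-.245)/.01]
p0=np.r_[r.x,.044]
r2=least_squares(res2,p0);print(r2.x,2*r2.cost);cov=np.linalg.inv(r2.jac.T@r2.jac)*.2;print(np.sqrt(np.diag(cov)))
s=cv2.imread('pics/a_side.png');out=[]
k=8
for t in(.26,.33,.40,.47):
    rr=least_squares(res2,p0,args=(t,));q=rr.x.copy();q[4]=t;print(t,2*rr.cost,q[:3])
    L,x,Y,Z,C=model(q);H=q[8]
    im=cv2.resize(s[108:148,288:336],None,fx=k,fy=k,interpolation=cv2.INTER_CUBIC)
    d=lambda X:np.round(((proj('side',X)-[288,108]+.5)*k-.5)).astype(np.int32)
    a=np.linspace(0,2*np.pi,40)[:,None]
    for rad in(.0215,):cv2.polylines(im,[d(L+rad*(np.cos(a)*Y+np.sin(a)*Z))],True,(0,255,0),1)
    cv2.polylines(im,[d([C[0],C[1],C[3],C[2]])],True,(0,0,255),1)
    cv2.polylines(im,[d([C[1],C[3],C[3]-H*Z,C[1]-H*Z])],True,(255,0,255),1)
    out.append(im)
cv2.imwrite('pics/ov.png',np.vstack([np.hstack(out[:2]),np.hstack(out[2:])])[:, :])
E
python3 fit2.py
```

```text
[0.6594 0.1364 0.2548 0.2442 0.3771 0.0154 0.0461 0.0217 0.0339] 5.223391178161228
[0.0006 0.0005 0.0011 0.0043 0.0248 0.001  0.001  0.0008 0.0014]
0.26 9.482875785282948 [0.6589 0.136  0.257 ]
0.33 5.934945973168744 [0.6592 0.1362 0.2558]
0.4 5.396305132779754 [0.6595 0.1366 0.2543]
0.47 8.167825672667966 [0.66   0.1369 0.2528]
```

View pics/ov.png

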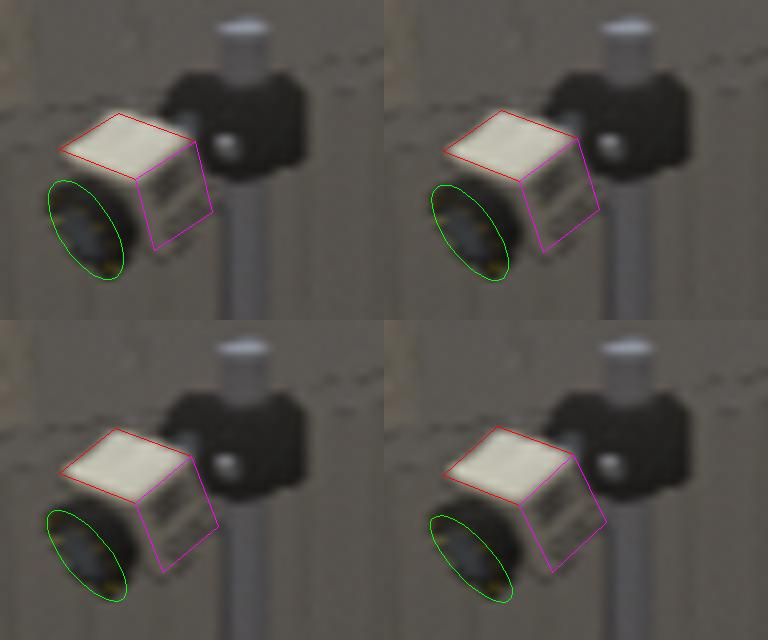

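```bash
python3 - <<'E'
from h import *
a=np.mean([ctrl.camera('side').astype(float) for _ in range(4)],0)
b=np.mean([ctrl.camera('top').astype(float) for _ in range(4)],0)
np.save('avs.npy',a);np.save('avt.npy',b)
c=a[110:146,290:322][:,:,::-1]
c=np.clip((c-10)*1.9,0,255).astype(np.uint8)
i=cv2.resize(c,None,fx=16,fy=16,interpolation=cv2.INTER_LANCZOS4)
cv2.imwrite('pics/e.png',i)
E
```

```text
(no output)
```

View pics/e.png

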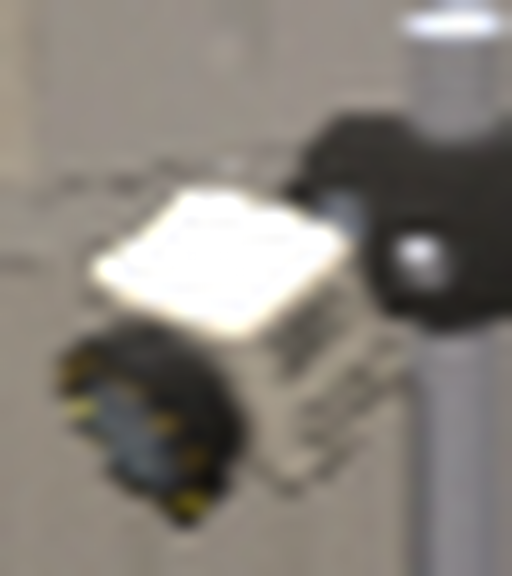

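```bash
sed -i 's/^S0.*//' fit2.py; python3 - <<'E'
s=open('fit2.py').read()
s=s.replace("def res2","U=lambda p:f(p,16,290,110)\ncs=[(93,270),(235,335),(200,190),(348,243)]\nprint([S(q) for q in [(120,280),(255,340),(210,208),(355,262)]],[U(q) for q in cs])\ndef res(p):\n    L,x,Y,Z,C=model(p)\n    r=[proj('side',C)-[U(q) for q in cs],proj('top',C)-[T(q) for q in ct],proj('side',L)-U((134,432)),proj('top',[L+.0215*Y,L-.0215*Y])-[T((318,642)),T((533,583))], ]\n    return np.r_[np.concatenate(r).ravel(),(p[7]-.022)/.004]\ndef res2",1)
s=s.replace("[S((297,487)),S((415,375))]","[U((288,490)),U((405,368))]")
open('fit3.py','w').write(s)
E
python3 fit3.py
```

```text
[array([295.5333, 126.2   ]), array([304.5333, 130.2   ]), array([301.5333, 121.4   ]), array([311.2, 125. ])] [array([295.3438, 126.4062]), array([304.2188, 130.4688]), array([302.0312, 121.4062]), array([311.2812, 124.7188])]
[0.6594 0.1365 0.2552 0.244  0.3827 0.0151 0.0463 0.021  0.0339] 4.466046535521477
[0.0007 0.0005 0.0013 0.0043 0.0255 0.001  0.001  0.0013 0.0014]
0.26 8.913913755556493 [0.659  0.136  0.2567]
0.33 5.30715672116731 [0.6592 0.1363 0.2558]
0.4 4.559617131447493 [0.6594 0.1365 0.2549]
0.47 6.899563982210793 [0.6597 0.1368 0.254 ]
```

View pics/ov.png

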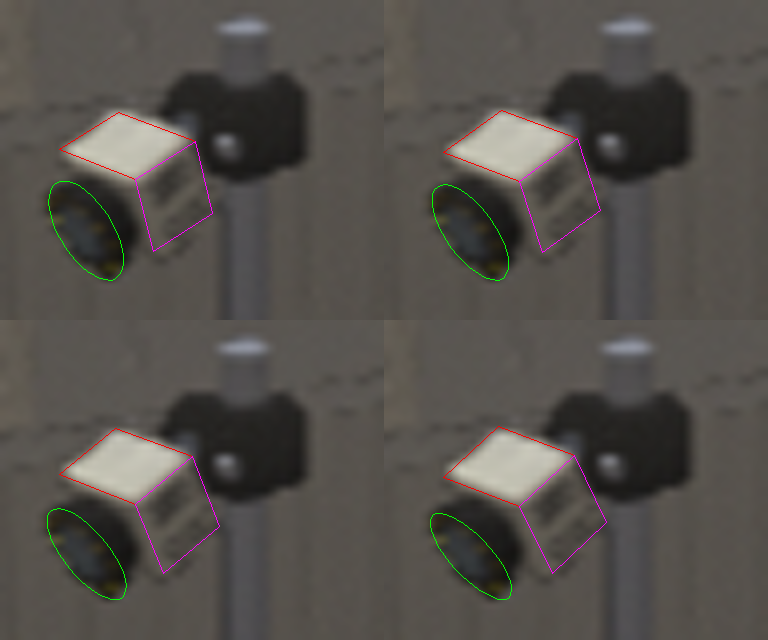

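```bash
python3 -m creep '{"xyz":[[0,0,-30],[0,0,-30],[0,0,-20]],"spin":[-0.13,-0.13,-0.131]}' 0 20
```

```text
time_s: 0.88
ee_pos: [0.2029, 0.5113, 0.3089]
eef_rot: [3.14, 0.001, -3.124]
force: [-0.6, 0.4, 0.5]
grip_width: 0.0677
```

```bash
python3 -m creep '{"xyz":[[-30,-50,0],[-30,-50,0],[-30,-50,0],[-30,-50,0],[-30,-50,0]],"spin":[0,0,0,0,0]}'; python3 -m creep '{"xyz":[[-25,-55,0],[-25,-55,0],[-25,-55,0],[-25,-55,0],[-25,-55,0]],"spin":[0,0,0,0,0]}';  python3 -m creep '{"xyz":[[-32,-50,0],[-32,-50,0],[-32,-50,0],[-32,-36,0]],"spin":[0,0,0,0]}'
```

```text
time_s: 1.5
ee_pos: [0.3568, 0.2615, 0.3077]
eef_rot: [3.141, 0.001, -3.128]
force: [-0.0, 0.9, 0.0]
grip_width: 0.0174
time_s: 2.12
ee_pos: [0.4853, -0.0121, 0.3077]
eef_rot: [3.142, 0.001, -3.129]
force: [0.6, 1.5, 0.8]
grip_width: 0.0005
time_s: 2.62
ee_pos: [0.6159, -0.1967, 0.3073]
eef_rot: [-3.142, -0.0, -3.13]
force: [-0.4, 0.4, 0.9]
grip_width: 0.0006
```

```bash
python3 -m creep '{"xyz":[[-26,-2,10],[-26,-2,20],[0,0,30],[0,0,25],[0,0,0]],"spin":[0,0,0,0,0]}'; python3 - <<'E'
from h import *
a=snap('side','b');b=snap('top','b')
i=np.hstack([cv2.resize(a[150:270,300:420],None,fx=3.3,fy=3.3,interpolation=2),cv2.resize(b[100:220,290:410],None,fx=3.3,fy=3.3,interpolation=2)])
cv2.imwrite('pics/b.png',i[:,:,::-1])
E
```

```text
time_s: 3.25
ee_pos: [0.6667, -0.1975, 0.2205]
eef_rot: [3.14, -0.003, -3.128]
force: [0.7, 0.4, 0.9]
grip_width: 0.0001
```

View pics/b.png

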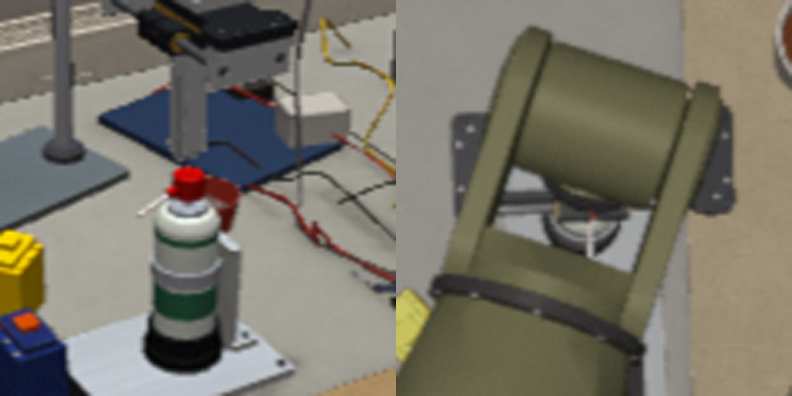

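Closed fingertips at crop (188,155) sit right over the cap (188,172). Descending by force.

```bash
python3 -m creep '{"xyz":[[0,-2,8],[0,0,2],[0,0,2],[0,0,0]],"spin":[0,0,0,0]}'; python3 -m creep '{"xyz":[[0,0,2],[0,0,0]],"spin":[0,0]}'; python3 -m creep '{"xyz":[[0,0,2],[0,0,0]],"spin":[0,0]}'
```

```text
time_s: 3.85
ee_pos: [0.6673, -0.1997, 0.2104]
eef_rot: [-3.142, -0.0, -3.128]
force: [-0.1, -0.1, 1.1]
grip_width: 0.0003
time_s: 4.1
ee_pos: [0.6673, -0.1997, 0.2083]
eef_rot: [3.142, -0.0, -3.128]
force: [0.3, 0.2, 0.5]
grip_width: 0.0006
time_s: 4.35
ee_pos: [0.6674, -0.1998, 0.2068]
eef_rot: [-3.141, 0.001, -3.128]
force: [-1.1, 0.9, 2.8]
grip_width: 0.0006
```

```bash
python3 -m creep '{"xyz":[[0,0,2],[0,0,0]],"spin":[0,0]}'; python3 -m creep '{"xyz":[[0,0,2],[0,0,0]],"spin":[0,0]}'; python3 -m creep '{"xyz":[[0,0,2],[0,0,0]],"spin":[0,0]}'
```

```text
time_s: 4.6
ee_pos: [0.6674, -0.1997, 0.2047]
eef_rot: [-3.141, 0.001, -3.128]
force: [0.4, 0.5, 5.7]
grip_width: 0.0006
time_s: 4.85
ee_pos: [0.6674, -0.1997, 0.2028]
eef_rot: [-3.141, 0.001, -3.128]
force: [-1.0, 1.0, 5.9]
grip_width: 0.0003
time_s: 5.1
ee_pos: [0.6674, -0.1998, 0.2013]
eef_rot: [-3.141, 0.001, -3.128]
force: [-2.6, 0.8, 7.3]
grip_width: 0.0005
```

```bash
python3 -m creep '{"xyz":[[0,0,1.5],[0,0,0]],"spin":[0,0]}'
```

```text
time_s: 5.35
ee_pos: [0.6675, -0.1997, 0.201]
eef_rot: [-3.141, 0.002, -3.128]
force: [-5.4, 1.5, 15.3]
grip_width: 0.0007
```

```bash
python3 -m creep '{"xyz":[[0,0,0.5],[0,0,0],[0,0,0]],"spin":[0,0,0]}'; python3 -m creep '{"xyz":[[0,0,-10],[0,0,-30],[0,0,-30],[0,0,-30]],"spin":[0,0,0,0]}'
```

```text
time_s: 5.72
ee_pos: [0.6675, -0.1998, 0.201]
eef_rot: [-3.141, 0.002, -3.128]
force: [-7.2, 2.1, 18.5]
grip_width: 0.0005
time_s: 6.22
ee_pos: [0.6672, -0.1997, 0.2989]
eef_rot: [3.141, -0.001, -3.128]
force: [-1.1, -0.5, 0.2]
grip_width: 0.0008
```

```bash
python3 -m creep '{"xyz":[[45,-1,0],[50,-1,0],[50,-1,0],[0,0,60],[0,0,60]],"spin":[0,0,0,0,0]}' 94; python3 -m creep '{"xyz":[[0,0,15],[0,0,0]],"spin":[0,0]}'; python3 - <<'E'
from h import *
a=snap('side','c')
cv2.imwrite('pics/c.png',cv2.resize(a[150:300,220:420],None,fx=3.8,fy=3.8,interpolation=2)[:,:,::-1])
b=snap('top','c')
cv2.imwrite('pics/ct.png',cv2.resize(b[100:260,270:430],None,fx=3.5,fy=3.5,interpolation=2)[:,:,::-1])
E
```

```text
time_s: 6.85
ee_pos: [0.5219, -0.2047, 0.1776]
eef_rot: [-3.141, 0.002, -3.129]
force: [1.3, -0.7, -1.0]
grip_width: 0.0471
time_s: 7.1
ee_pos: [0.5227, -0.2048, 0.164]
eef_rot: [3.141, -0.0, -3.128]
force: [0.9, -0.3, 0.2]
grip_width: 0.0674
```

View pics/c.png

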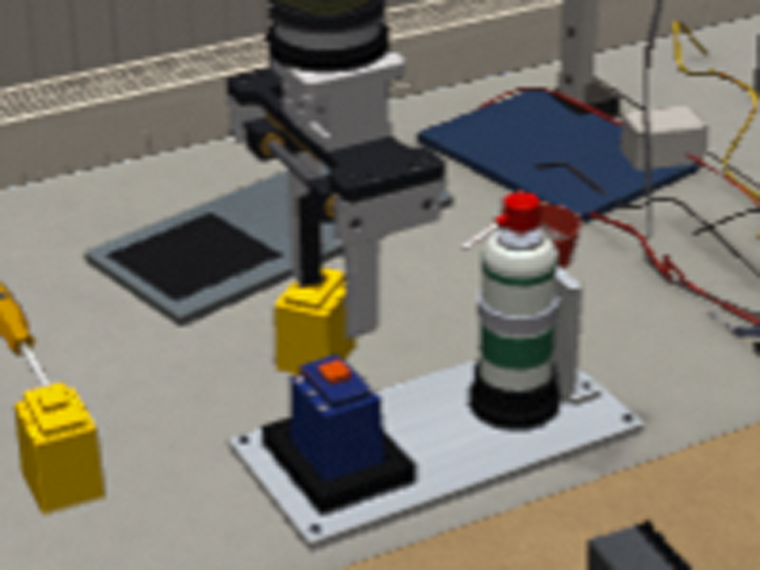

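View pics/ct.png

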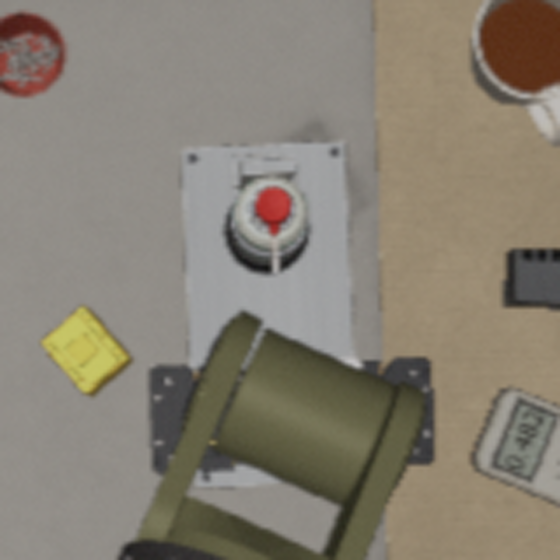

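```bash
python3 -m creep '{"xyz":[[0,1.5,0],[0,0,30],[0,0,30],[0,0,30],[0,0,12]],"spin":[0,0,0,0,0]}' 94;  python3 -m creep '{"xyz":[[0,0,2],[0,0,0]],"spin":[0,0]}'
```

```text
time_s: 7.82
ee_pos: [0.5223, -0.203, 0.061]
eef_rot: [3.141, -0.001, -3.128]
force: [-0.1, -0.6, 1.2]
grip_width: 0.094
time_s: 8.07
ee_pos: [0.5229, -0.2034, 0.0606]
eef_rot: [-3.141, 0.001, -3.128]
force: [-0.3, -0.1, 0.2]
grip_width: 0.0939
```

Close on it.

```bash
python3 -m creep '{"xyz":[[0,0,0],[0,0,0],[0,0,0],[0,0,0],[0,0,0]],"spin":[0,0,0,0,0]}' 50 25; python3 -m creep '{"xyz":[[0,0,0],[0,0,0]],"spin":[0,0]}'
```

```text
time_s: 8.7
ee_pos: [0.5223, -0.2031, 0.0595]
eef_rot: [3.142, -0.0, -3.128]
force: [0.9, 0.5, 1.4]
grip_width: 0.0561
time_s: 8.95
ee_pos: [0.5224, -0.2031, 0.0595]
eef_rot: [3.142, 0.0, -3.128]
force: [-0.0, 1.1, 1.7]
grip_width: 0.0562
```

```bash
python3 -m creep '{"xyz":[[0,0,-3],[0,0,-4],[0,0,0]],"spin":[0,0,0]}' 40 15; python3 -m creep '{"xyz":[[2,0,0],[0,0,0]],"spin":[0,0]}';python3 -m creep '{"xyz":[[2,0,0],[0,0,0]],"spin":[0,0]}'
```

```text
time_s: 9.32
ee_pos: [0.5224, -0.2032, 0.0667]
eef_rot: [-3.141, 0.0, -3.128]
force: [-0.1, 0.5, -4.3]
grip_width: 0.0558
time_s: 9.57
ee_pos: [0.5205, -0.2032, 0.0665]
eef_rot: [-3.141, 0.001, -3.128]
force: [3.1, -0.7, -4.5]
grip_width: 0.0555
time_s: 9.82
ee_pos: [0.5191, -0.2033, 0.067]
eef_rot: [-3.141, 0.002, -3.128]
force: [5.5, 0.6, -3.0]
grip_width: 0.0561
```

```bash
python3 -m creep '{"xyz":[[2,0,-0.7],[2,0,-0.7],[0,0,0]],"spin":[0,0,0]}';python3 -m creep '{"xyz":[[2,0,-0.7],[2,0,-0.7],[0,0,0]],"spin":[0,0,0]}'; python3 - <<'E'
from h import *
a=snap('side','f')
cv2.imwrite('pics/f.png',cv2.resize(a[215:305,265:365],None,fx=7,fy=6.6,interpolation=2)[:,:,::-1])
E
```

```text
time_s: 10.2
ee_pos: [0.515, -0.2034, 0.0684]
eef_rot: [-3.141, 0.002, -3.128]
force: [5.4, -0.0, -2.8]
grip_width: 0.0558
time_s: 10.58
ee_pos: [0.5109, -0.2035, 0.0696]
eef_rot: [-3.141, 0.002, -3.128]
force: [4.9, -0.9, -3.4]
grip_width: 0.0561
```

View pics/f.png

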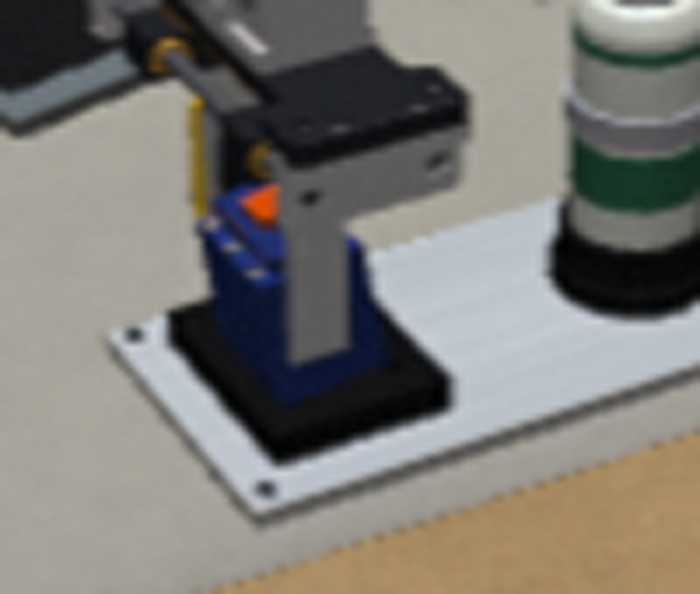

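```bash
python3 -m creep '{"xyz":[[1.7,0,-0.5],[1.7,0,-0.5],[0,0,0]],"spin":[0,0,0]}'; python3 -m creep '{"xyz":[[-3,0,-8],[0,0,-30],[0,0,-50],[0,0,-60],[0,0,0]],"spin":[0,0,0,0,0]}' 40 40; python3 - <<'E'
from h import *
a=np.mean([ctrl.camera('side').astype(float) for _ in range(2)],0);np.save('g.npy',a)
p=proj('side',[ctrl.get_obs()['ee_pos']])[0];print(p)
x,y=int(p[0])-45,int(p[1])-40
cv2.imwrite('pics/g.png',cv2.resize(np.clip(a[y:y+80,x:x+90]*1.5,0,255).astype(np.uint8),None,fx=7,fy=7,interpolation=2)[:,:,::-1]);print(x,y)
E
```

```text
time_s: 11.0
ee_pos: [0.5073, -0.2035, 0.0705]
eef_rot: [-3.141, 0.001, -3.128]
force: [4.7, -1.3, -4.4]
grip_width: 0.0563
time_s: 11.62
ee_pos: [0.5111, -0.2039, 0.2231]
eef_rot: [-3.138, 0.007, -3.128]
force: [0.3, 0.3, -4.6]
grip_width: 0.0559
[302.04429413 205.58991842]
257 165
```

View pics/g.png

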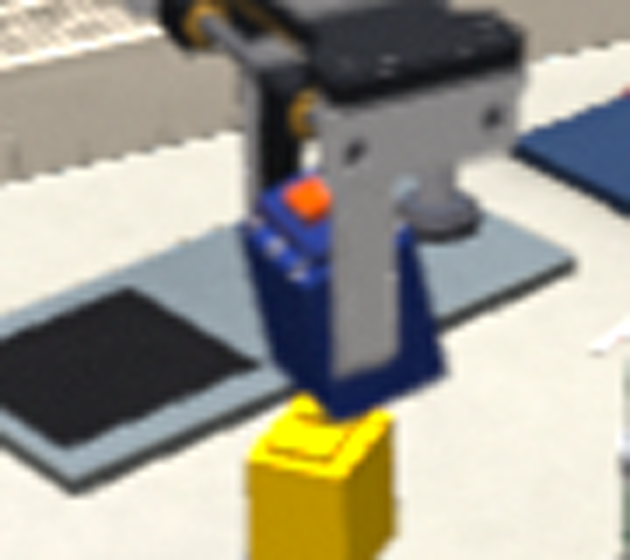

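```bash
cat > pose.py <<'E'
from h import *
from scipy.optimize import least_squares
np.set_printoptions(precision=4,suppress=True)
# contactor corners (x,y,z) mm in its frame
def Rc(yaw,th): # label direction u=(cos yaw, sin yaw), leaned back by th
    u=np.array([np.cos(th)*np.cos(yaw),np.cos(th)*np.sin(yaw),np.sin(th)]);y=-np.array([-np.sin(yaw),np.cos(yaw),0]);x=-u
    return np.c_[x,y,np.cross(x,y)]
def fit(obs_s,obs_t,yaw,tcp,fixyaw=True):
    def pts(p,o): return [Rc(p[4],p[3])@(np.array(q[0])/1000)+p[:3] for q in o]
    def res(p):
        e=[proj('side',pts(p,obs_s))-[q[1] for q in obs_s]]
        if obs_t:e.append(proj('top',pts(p,obs_t))-[q[1] for q in obs_t])
        e=np.concatenate(e).ravel()
        O=p[:3]; g=Rc(p[4],p[3]).T@(np.array(tcp)-[0,0,.003]-O)
        return np.r_[e,(p[4]-yaw)/.005,(g[1])/.001,(g[0])/.004]
    r=least_squares(res,np.r_[np.array(tcp)-[0,0,.04],.4,yaw],x_scale=[.01]*3+[.1,.1])
    sd=np.sqrt(np.diag(np.linalg.inv(r.jac.T@r.jac)))*.5
    g=Rc(r.x[4],r.x[3]).T@(np.array(tcp)-[0,0,.003]-r.x[:3])
    print('pose',r.x,'sd',sd,'grasp in contactor',g);print('res',np.round(res(r.x),2))
    return r.x,pts
E
python3 - <<'E'
from pose import *
F=lambda p:(np.array(p,float)+.5)/7-.5+[257,165]
o=[((24,-28,60),F((246,226))),((24,-28,0),F((277,378))),((24,28,0),F((335,419))),((-22,28,0),F((448,374))),((-22,28,60),F((409,224))),((24,28,60),F((303,285)))]
ob=ctrl.get_obs();yaw=np.pi+ob['eef_rot'][2]
print(ob['ee_pos'],ob['eef_rot'])
p,pts=fit(o,[],yaw,ob['ee_pos'])
a=np.load('g.npy')
im=cv2.resize(np.clip(a[165:245,257:347]*1.5,0,255).astype(np.uint8),None,fx=7,fy=7,interpolation=2)[:,:,::-1].copy()
R=Rc(p[4],p[3])
def d(l): return np.round((proj('side',[R@(np.array(q)/1000)+p[:3] for q in l])-[257,165]+.5)*7-.5).astype(np.int32)
for l in ([(24,-28,0),(24,28,0),(24,28,60),(24,-28,60)],[(24,28,0),(-22,28,0),(-22,28,60),(24,28,60)],[(-9,-9,75),(-9,9,75),(9,9,75),(9,-9,75)]): cv2.polylines(im,[d(l)],True,(0,255,0),1)
cv2.imwrite('pics/g2.png',im)
E
```

```text
[ 0.5095 -0.2031  0.2179] [ 3.1413 -0.0008 -3.1284]
pose [ 0.5257 -0.203   0.1823  0.2173  0.0129] sd [0.0007 0.0005 0.0007 0.0144 0.0025] grasp in contactor [ 0.0088 -0.0001  0.0353]
res [-2.4  -0.62 -1.19 -2.8   0.53  1.66  0.81 -0.07  1.4   1.35 -0.46  0.79
 -0.06 -0.09  2.2 ]
```

View pics/g2.png

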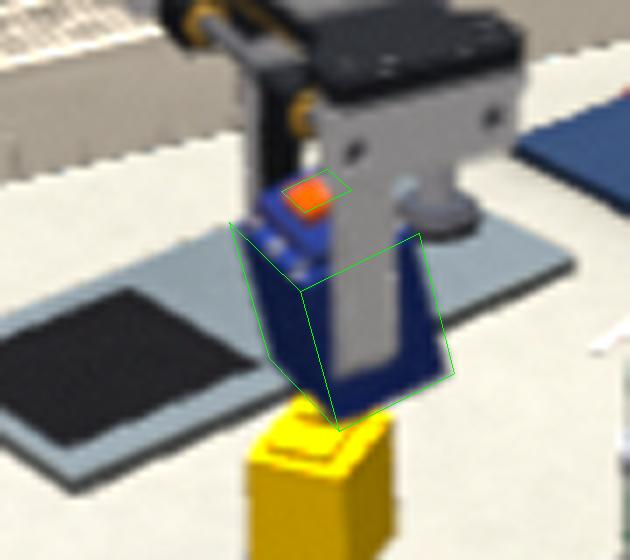

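```bash
python3 - <<'E'
from h import *
a=np.mean([ctrl.camera('side').astype(float) for _ in range(3)],0);np.save('g.npy',a)
print(ctrl.get_obs()['ee_pos'])
cv2.imwrite('pics/g3.png',cv2.resize(np.clip(a[180:240,277:337]*2.2,0,255).astype(np.uint8),None,fx=10,fy=10,interpolation=cv2.INTER_LANCZOS4)[:,:,::-1])
E
```

```text
[ 0.50931859 -0.20303334  0.2164971 ]
```

View pics/g3.png

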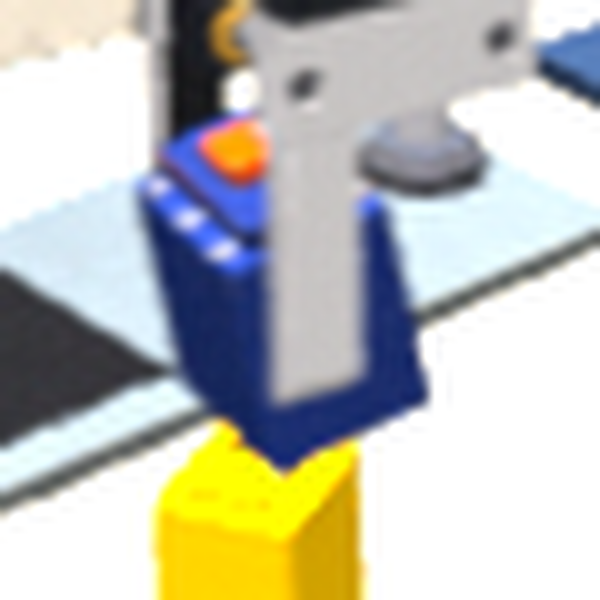

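```bash
cat > g4.py <<'E'
from pose import *
import sys
F=lambda p:(np.array(p,float)+.5)/10-.5+[277,180]
o=[((24,-28,60),F((139,185))),((24,-28,0),F((192,390))),((24,28,0),F((284,473))),((-22,28,0),F((429,401))),((-22,28,60),F((384,204))),((24,28,60),F((234,273)))]
ob=ctrl.get_obs();yaw=np.pi+ob['eef_rot'][2]
p,pts=fit(o,[],yaw,ob['ee_pos'])
a=np.load('g.npy')
im=cv2.resize(np.clip(a[180:240,277:337]*2.2,0,255).astype(np.uint8),None,fx=10,fy=10,interpolation=2)[:,:,::-1].copy()
R=Rc(p[4],p[3])
def d(l): return np.round((proj('side',[R@(np.array(q)/1000)+p[:3] for q in l])-[277,180]+.5)*10-.5).astype(np.int32)
for l in ([(24,-28,0),(24,28,0),(24,28,60),(24,-28,60)],[(24,28,0),(-22,28,0),(-22,28,60),(24,28,60)],[(-9,-9,75),(-9,9,75),(9,9,75),(9,-9,75)]): cv2.polylines(im,[d(l)],True,(0,255,0),1)
cv2.imwrite('pics/g2.png',im)
E
python3 g4.py
```

```text
pose [ 0.5245 -0.2029  0.1776  0.2079  0.0129] sd [0.0007 0.0005 0.0007 0.0144 0.0025] grasp in contactor [ 0.0075 -0.0001  0.0383]
res [-1.35 -0.2  -1.21 -1.15 -0.44  0.92  1.5   0.09  1.22 -0.22 -0.79  0.89
 -0.04 -0.06  1.87]
```

View pics/g2.png

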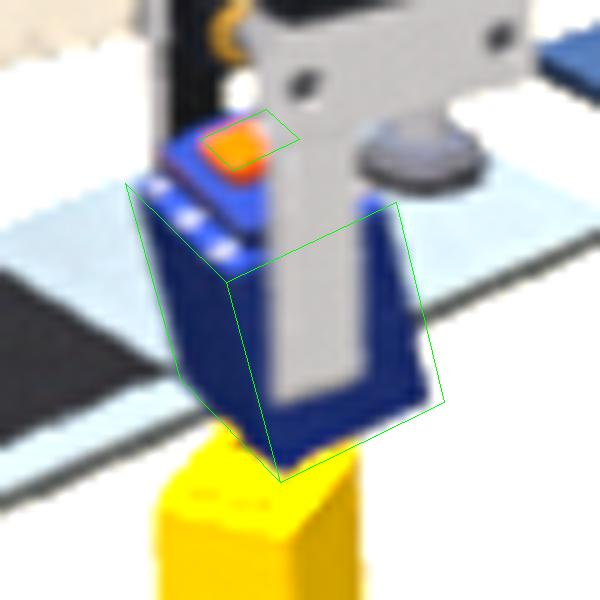

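```bash
python3 -m creep '{"xyz":[[27,0,20],[27,0,40],[0,0,40],[0,0,30],[0,0,0]],"spin":[0,0,0,0,0]}'; python3 -m creep '{"xyz":[[0,0,10],[0,0,3],[0,0,0]],"spin":[0,0,0]}' 40 20;  python3 - <<'E'
from h import *
a=snap('side','i')
cv2.imwrite('pics/i.png',cv2.resize(np.clip(a[225:300,255:335]*1.8,0,255).astype(np.uint8),None,fx=8,fy=8,interpolation=2)[:,:,::-1])
E
```

```text
time_s: 12.5
ee_pos: [0.4545, -0.2033, 0.0858]
eef_rot: [3.139, -0.005, -3.128]
force: [0.0, 0.4, -4.5]
grip_width: 0.0562
time_s: 12.88
ee_pos: [0.4561, -0.2041, 0.0756]
eef_rot: [-3.141, 0.0, -3.128]
force: [0.2, 0.9, -4.3]
grip_width: 0.0558
```

View pics/i.png

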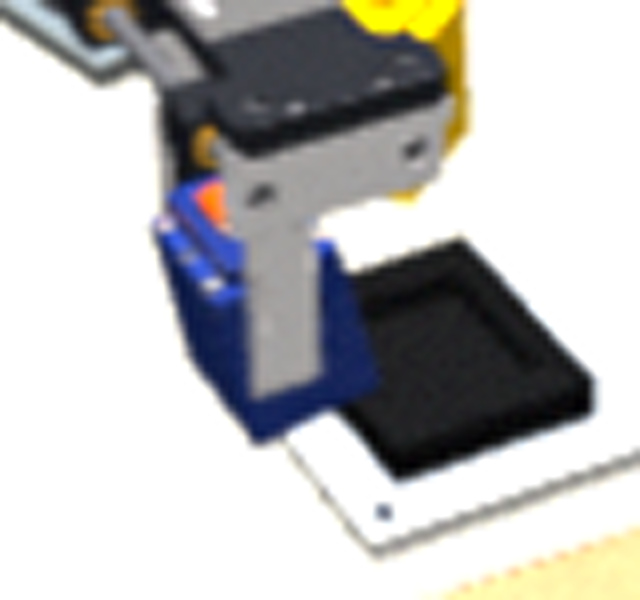

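```bash
python3 -m creep '{"xyz":[[0,0,4],[0,0,4],[0,0,0]],"spin":[0,0,0]}'; python3 -m creep '{"xyz":[[0,0,2],[0,0,0]],"spin":[0,0]}'; python3 -m creep '{"xyz":[[0,0,2],[0,0,0]],"spin":[0,0]}'
```

```text
time_s: 13.3
ee_pos: [0.4558, -0.204, 0.0669]
eef_rot: [3.141, -0.0, -3.128]
force: [0.5, -0.5, -4.3]
grip_width: 0.0558
time_s: 13.55
ee_pos: [0.456, -0.204, 0.066]
eef_rot: [-3.141, 0.0, -3.128]
force: [-5.2, 2.2, 7.0]
grip_width: 0.056
time_s: 13.8
ee_pos: [0.4561, -0.2041, 0.0643]
eef_rot: [-3.141, 0.001, -3.128]
force: [-6.3, 2.7, 11.0]
grip_width: 0.0558
```

```bash
python3 -m creep '{"xyz":[[0,0,1],[0,0,0]],"spin":[0,0]}' 40 10; python3 -m creep '{"xyz":[[0,0,1],[0,0,0]],"spin":[0,0]}';python3 -m creep '{"xyz":[[0,0,1],[0,0,0]],"spin":[0,0]}';python3 - <<'E'
from h import *
a=snap('side','j')
cv2.imwrite('pics/j.png',cv2.resize(np.clip(a[225:300,255:335]*1.8,0,255).astype(np.uint8),None,fx=8,fy=8,interpolation=2)[:,:,::-1])
E
```

```text
time_s: 14.05
ee_pos: [0.456, -0.204, 0.0629]
eef_rot: [-3.141, 0.0, -3.128]
force: [-3.7, 2.1, 5.6]
grip_width: 0.0559
time_s: 14.3
ee_pos: [0.456, -0.204, 0.0619]
eef_rot: [-3.141, 0.0, -3.128]
force: [-4.8, 1.5, 5.9]
grip_width: 0.0555
time_s: 14.55
ee_pos: [0.4559, -0.204, 0.0608]
eef_rot: [-3.142, 0.0, -3.128]
force: [-4.7, 2.1, 5.7]
grip_width: 0.0562
```

View pics/j.png

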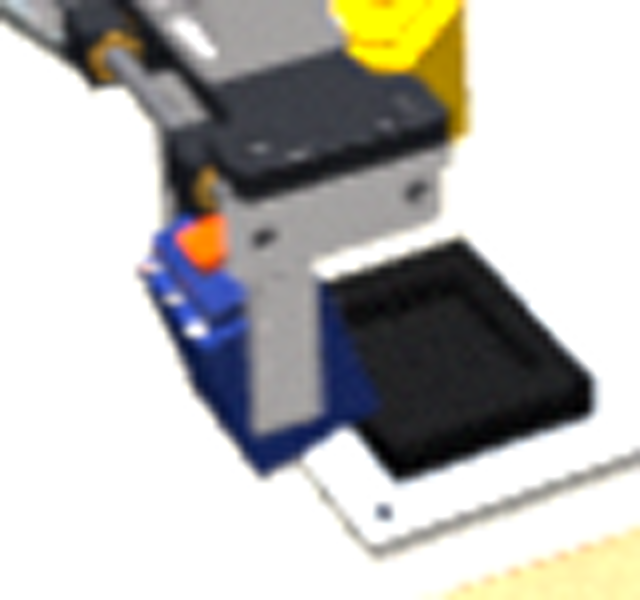

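```bash
python3 -m creep '{"xyz":[[0,0,0],[0,0,-20],[0,0,-40],[0,0,-50],[0,0,-40]],"spin":[0,0,0,0,0]}' 40 40;python3 -m creep '{"xyz":[[-27,0,0],[-27,0,0],[0,0,0],[0,0,0]],"spin":[0,0,0,0]}'; python3 - <<'E'
from h import *
a=np.mean([ctrl.camera('side').astype(float) for _ in range(3)],0);np.save('g.npy',a)
print(ctrl.get_obs()['ee_pos'])
cv2.imwrite('pics/k3.png',cv2.resize(np.clip(a[180:240,277:337]*2.2,0,255).astype(np.uint8),None,fx=10,fy=10,interpolation=cv2.INTER_LANCZOS4)[:,:,::-1])
E
```

```text
time_s: 15.22
ee_pos: [0.456, -0.204, 0.2122]
eef_rot: [-3.141, 0.001, -3.128]
force: [0.9, -0.2, -3.8]
grip_width: 0.0557
time_s: 15.72
ee_pos: [0.5094, -0.2032, 0.2099]
eef_rot: [3.141, -0.001, -3.128]
force: [0.3, -0.5, -4.6]
grip_width: 0.0559
[ 0.5094428  -0.20338836  0.2103554 ]
```

View pics/k3.png

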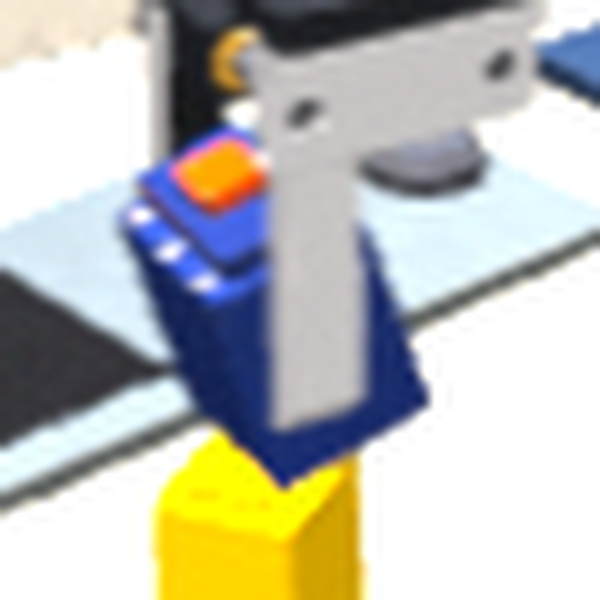

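```bash
sed -e "s/^o=.*/o=[((24,-28,60),F((119,213))),((24,-28,0),F((206,411))),((24,28,0),F((285,491))),((-22,28,0),F((430,404))),((24,28,60),F((206,300))),((9,-9,75),F((172,173))),((9,9,75),F((213,205)))]\no=[((q[0][0]-np.sign(q[0][0]),q[0][1]-np.sign(q[0][1]),q[0][2]-1 if q[0][2] else 1),q[1]) for q in o]/" g4.py > g5.py; python3 g5.py
```

```text
pose [ 0.5249 -0.2032  0.1745  0.3196  0.0123] sd [0.0007 0.0005 0.0007 0.0131 0.0025] grasp in contactor [ 0.0044 -0.      0.0361]
res [-0.52  0.54 -1.69 -1.65  0.02  0.37  0.72 -0.13  0.4   1.5   0.8  -0.02
 -0.4  -0.43 -0.12 -0.05  1.09]
```

View pics/g2.png

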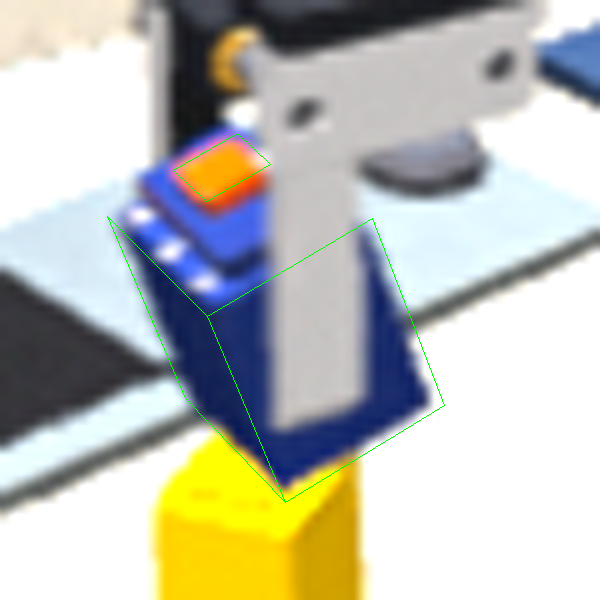

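```bash
python3 -m creep '{"xyz":[[-3,35,0],[-4,60,0],[-4,60,0],[-4,60,0],[-3,45,0]],"spin":[0,0,0,0,0]}'; python3 -m creep '{"xyz":[[-1,30,0],[0,16,0],[0,0,0],[0,0,0],[0,0,0]],"spin":[-0.08,-0.08,-0.0715,0,0]}'; python3 - <<'E'
from h import *
a=np.mean([ctrl.camera('side').astype(float) for _ in range(3)],0);np.save('l.npy',a)
o=ctrl.get_obs();print(o['ee_pos'],o['eef_rot'],o['qpos'])
cv2.imwrite('pics/l.png',cv2.resize(np.clip(a[105:175,255:335]*2,0,255).astype(np.uint8),None,fx=9,fy=8.5,interpolation=cv2.INTER_LANCZOS4)[:,:,::-1])
E
```

```text
time_s: 16.5
ee_pos: [0.524, 0.059, 0.2106]
eef_rot: [3.141, 0.001, -3.128]
force: [0.3, -0.0, -4.4]
grip_width: 0.0562
time_s: 17.12
ee_pos: [0.5235, 0.1025, 0.2104]
eef_rot: [-3.142, 0.0, -2.899]
force: [0.5, -0.1, -3.9]
grip_width: 0.0555
[0.52361877 0.10260233 0.2103099 ] [-3.14154489e+00  8.18493396e-05 -2.89810545e+00] [ 1.24866893e-01  2.77968295e-01  1.59007001e+00 -3.94745515e-05
  1.27346742e+00 -1.68940507e+00]
```

View pics/l.png

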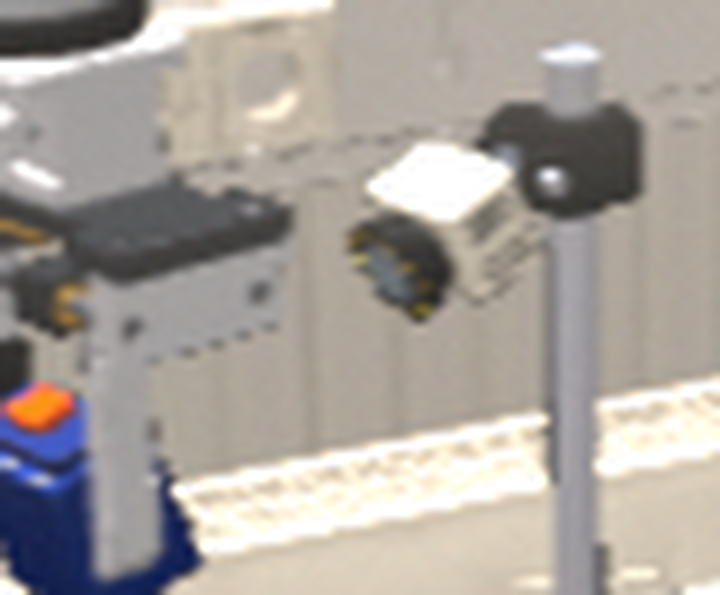

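```bash
python3 - <<'E'
from h import *
a=np.load('l.npy')
i=cv2.resize(np.clip(a[110:185,240:315]*2,0,255).astype(np.uint8),None,fx=8,fy=8,interpolation=cv2.INTER_LANCZOS4)[:,:,::-1]
cv2.imwrite('pics/l2.png',i)
b=ctrl.camera('top');cv2.imwrite('pics/l3.png',cv2.resize(b[100:250,150:300],None,fx=4,fy=4,interpolation=2)[:,:,::-1])
E
```

```text
(no output)
```

View pics/l2.png

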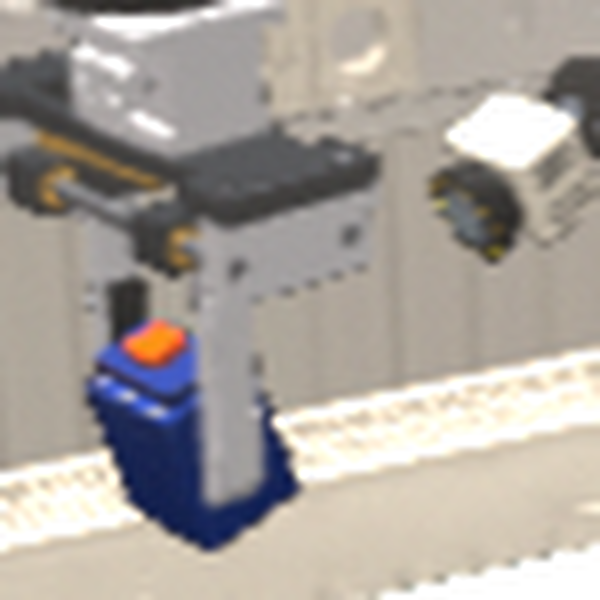

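View pics/l3.png

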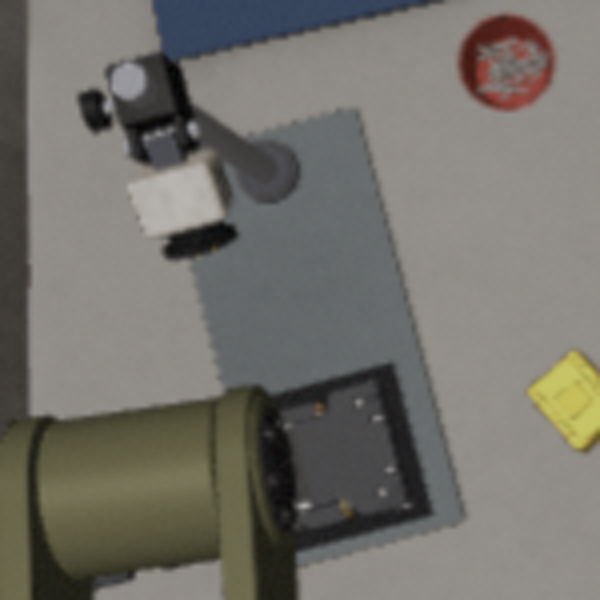

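```bash
python3 - <<'E'
from pose import *
yaw=.2445
H=np.array([.665,.11,.262]);C=np.array([.5,.09,.19])
for th in(.2,.25,.3,.35,.4,.45,.5):
    R=Rc(yaw,th);o=[]
    for P in(H,C):
        for v in(-R[:,2],-R[:,0]):
            a,b=proj('side',[P-v*.02,P+v*.02]);o+=[(b-a)[0]/(b-a)[1] if abs((b-a)[1])>abs((b-a)[0]) or v is -R[:,2] else (b-a)[1]/(b-a)[0]]
    print(th,np.round(o,3))
E
```

```text
0.2 [ 0.202 -0.563  0.283 -0.576]
0.25 [ 0.251 -0.629  0.341 -0.638]
0.3 [ 0.302 -0.697  0.402 -0.702]
0.35 [ 0.357 -0.767  0.467 -0.769]
0.4 [ 0.416 -0.84   0.538 -0.839]
0.45 [ 0.479 -0.917  0.614 -0.912]
0.5 [ 0.548 -0.998  0.699 -0.991]
```

```bash
cat > edges.py <<'E'
from pose import *
from scipy.ndimage import map_coordinates,gaussian_filter
def edge(img,a,b,half=2.5,w=None,lo=.15,hi=.85):
    """subpixel edge points near segment a-b; w: channel weights"""
    g=(img@np.array(w if w is not None else [1,1,1])); g=gaussian_filter(g,.6)
    a,b=np.array(a,float),np.array(b,float);d=(b-a)/np.linalg.norm(b-a);n=np.array([-d[1],d[0]])
    t=np.linspace(lo,hi,max(6,int(2*np.linalg.norm(b-a))));s=np.linspace(-half,half,51);out=[]
    P=a+(b-a)*t[:,None]
    pr=np.array([map_coordinates(g,[p[1]+s*n[1],p[0]+s*n[0]],order=3) for p in P])
    gr=np.abs(np.gradient(pr,s,axis=1)); m=gr.mean(0);c0=s[m.argmax()]
    ww=gr*np.exp(-((s-c0)/1.2)**2); ww=np.maximum(ww-.3*ww.max(1,keepdims=True),0); c=(ww*s).sum(1)/ww.sum(1)
    q=P+c[:,None]*n
    # robust
    for _ in range(2):
        A=np.polyfit(t,c,1);r=np.abs(c-np.polyval(A,t));k=r<max(.25,2*np.median(r));t,c,q=t[k],c[k],q[k]
    return q
def lres(n,A,B,q):
    a,b=proj(n,[A,B]);d=(b-a)/np.linalg.norm(b-a);return (q-a)@np.array([-d[1],d[0]])
E
cat > headfit.py <<'E'
from edges import *
av={'side':np.load('avs.npy'),'top':np.load('avt.npy')}
f=lambda p,k,ox,oy:(np.array(p,float)+.5)/k-.5+[ox,oy]
U=lambda p:f(p,16,290,110);T=lambda p:f(p,12,165,110)
cs={k:U(v) for k,v in dict(FL=(93,270),FR=(235,335),RL=(200,190),RR=(348,243),FB=(288,490)).items()}
ct={k:T(v) for k,v in dict(FL=(258,590),FR=(493,537),RL=(207,437),RR=(435,370)).items()}
E=[]
for n,c,ls in(('side',cs,['FL FR','FR RR','RR RL','RL FL','FR FB']),('top',ct,['FL FR','FR RR','RR RL','RL FL'])):
    for l in ls:
        i,j=l.split();E.append((n,i,j,edge(av[n],c[i],c[j],half=2)))
def M3(p):
    L=p[:3];R=Rc(p[3],p[4]);x=-R[:,0];Y=-R[:,1];Z=R[:,2];a,b,h,H=p[5:9]
    return dict(FL=L+a*x+.023*Y+h*Z,FR=L+a*x-.023*Y+h*Z,RL=L+b*x+.023*Y+h*Z,RR=L+b*x-.023*Y+h*Z,FB=L+a*x-.023*Y+(h-.035)*Z),L,Y
def res(p,full=False):
    C,L,Y=M3(p);r=[lres(n,C[i],C[j],q) for n,i,j,q in E]
    if full:
        for e,v in zip(E,r):print(e[:3],len(v),v.mean().round(2),v.std().round(2))
    o=[v/np.sqrt(len(v))/.25 for v in r]
    return np.concatenate(o+[(proj('side',L)-U((134,432))).ravel()/.5,(proj('top',[L+.0215*Y,L-.0215*Y])-[T((318,642)),T((533,583))]).ravel()/.7,[(p[3]-.2455)/.006]])
if __name__=='__main__':
    for loss in('linear','soft_l1'):
        r=least_squares(res,[.659,.1365,.255,.2445,.38,.015,.046,.021,.035],x_scale=[.01]*3+[.1]*2+[.01]*4,loss=loss)
        J=r.jac[:,:8];print(r.x,2*r.cost,np.sqrt(np.diag(np.linalg.inv(J.T@J))))
    res(r.x,True)
E
python3 headfit.py
```

```text
[0.659  0.1363 0.256  0.2427 0.275  0.0113 0.046  0.0228 0.035 ] 18.42711615865244 [0.001  0.0005 0.0016 0.0058 0.0316 0.0012 0.0012 0.0019]
[0.6591 0.1363 0.256  0.2428 0.2792 0.0114 0.0461 0.0226 0.035 ] 17.426435771504753 [0.0011 0.0005 0.0017 0.0066 0.034  0.0013 0.0013 0.002 ]
('side', 'FL', 'FR') 19 0.13 0.1
('side', 'FR', 'RR') 18 -0.07 0.21
('side', 'RR', 'RL') 19 0.25 0.09
('side', 'RL', 'FL') 16 -0.01 0.17
('side', 'FR', 'FB') 19 0.66 0.18
('top', 'FL', 'FR') 40 -0.41 0.18
('top', 'FR', 'RR') 29 -0.14 0.04
('top', 'RR', 'RL') 39 -0.12 0.2
('top', 'RL', 'FL') 26 -0.39 0.14
```

```bash
cat >> headfit.py <<'E'
    for n,i,j,q in E:
        vx,vy,x0,y0=cv2.fitLine(q.astype(np.float32),cv2.DIST_HUBER,0,.01,.01).ravel();print(n,i,j,np.round([vy/vx,x0,y0],3))
    im=cv2.resize(av['side'][110:146,290:322],None,fx=16,fy=16,interpolation=2)*1.3
    im=np.clip(im,0,255).astype(np.uint8)[:,:,::-1].copy()
    for n,i,j,q in E[:5]:
        for u in (q-[290,110]+.5)*16-.5: cv2.circle(im,tuple(int(v) for v in u),2,(0,0,255),-1)
    im2=np.clip(cv2.resize(av['top'][110:170,165:230],None,fx=9,fy=9,interpolation=2)*1.3,0,255).astype(np.uint8)[:,:,::-1].copy()
    for n,i,j,q in E[5:]:
        for u in (q-[165,110]+.5)*9-.5: cv2.circle(im2,tuple(int(v) for v in u),2,(0,0,255),-1)
    cv2.imwrite('pics/m1.png',im);cv2.imwrite('pics/m2.png',im2)
E
python3 headfit.py | tail -9
```

```text
Traceback (most recent call last):
  File "headfit.py", line 22, in <module>
    r=least_squares(res,[.659,.1365,.255,.2445,.38,.015,.046,.021,.035],x_scale=[.01]*3+[.1]*2+[.01]*4,loss=loss)
  File "headfit.py", line 15, in res
    C,L,Y=M3(p);r=[lres(n,C[i],C[j],q) for n,i,j,q in E]
                   ~~~~^^^^^^^^^^^^^^^
  File "edges.py", line 18, in lres
    a,b=proj(n,[A,B]);d=(b-a)/np.linalg.norm(b-a);return (q-a)@np.array([-d[1],d[0]])
        ~~~~^^^^^^^^^
  File "h.py", line 7, in proj
    m=M(n);c=np.atleast_2d(X)@np.array(m['R']).T+np.array(m['t']);s=c[:,:2]/c[:,2:]
  File "h.py", line 5, in M
    def M(n): return ctrl.camera_model(n)
                     ~~~~~~~~~~~~~~~~~^^^
ValueError: time passes only in moves, steps and waits
```

```bash
cat > patch.py <<'E'
s=open('h.py').read()
s=s.replace("def M(n): return ctrl.camera_model(n)","import pickle\nMM=pickle.load(open('mm.pkl','rb'))\ndef M(n): return MM[n]")
open('h.py','w').write(s)
E
python3 -c "
from station import ctrl;import pickle
d={n:ctrl.camera_model(n) for n in('side','top')};pickle.dump(d,open('mm.pkl','wb'))" && python3 patch.py && python3 headfit.py | tail -9
```

```text
side FL FR [  0.447 299.124 128.596]
side FR RR [ -0.833 307.517 128.021]
side RR RL [  0.336 305.936 122.354]
side RL FL [ -0.789 298.886 123.846]
side FR FB [  2.734 304.692 135.518]
top FL FR [ -0.234 196.291 156.894]
top FR RR [  2.95  203.711 147.354]
top RR RL [ -0.316 191.025 142.26 ]
top RL FL [  2.623 183.88  152.425]
```

View pics/m1.png

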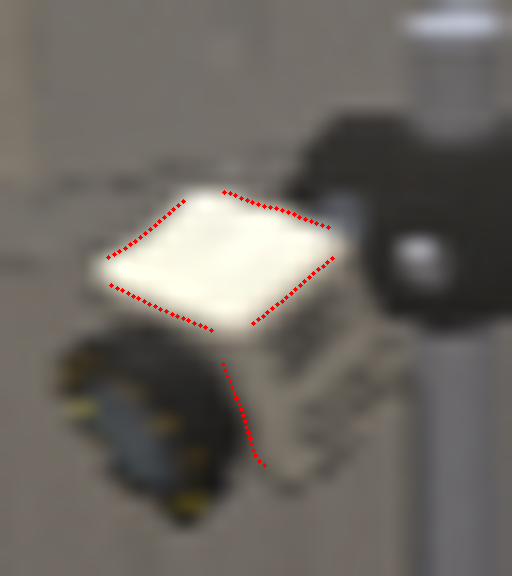

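View pics/m2.png

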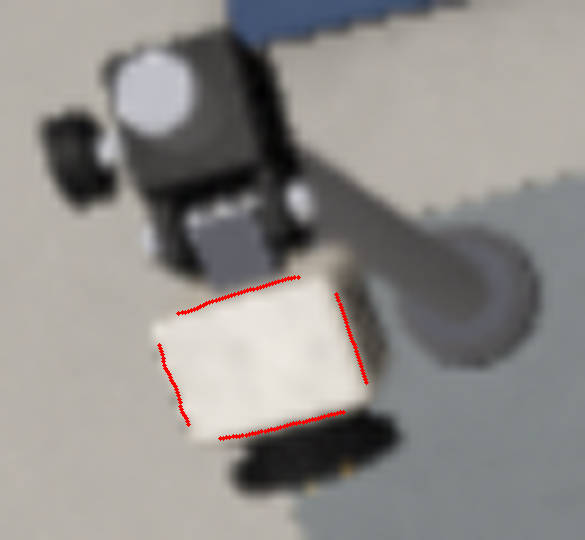

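```bash
cat > hf2.py <<'E'
import headfit as h
from headfit import *
E2=[e for e in h.E if e[2]!='FB' and not(e[0]=='top' and e[1]=='RR')]
def res(p):
    C,L,Y=M3(p);sh=p[8:10]
    r=[lres(n,C[i],C[j],q-(sh if n=='top' else 0)) for n,i,j,q in E2]
    o=[v/np.sqrt(len(v))/.2 for v in r]
    # slope terms extra
    return np.concatenate(o+[(proj('side',L)-U((134,432))).ravel()/.5,(proj('top',[L+.0215*Y,L-.0215*Y])+sh-[T((318,642)),T((533,583))]).ravel()/.7,[(p[3]-.2455)/.006],sh/1.])
p0=[.659,.1365,.255,.2445,.38,.015,.046,.021,0,0]
_M=h.M3
h.M3=None
def M3(p): return _M(np.r_[p[:8],.035])
r=least_squares(res,p0,x_scale=[.01]*3+[.1]*2+[.01]*3+[1,1]);print(r.x,2*r.cost,np.sqrt(np.diag(np.linalg.inv(r.jac.T@r.jac))))
for t in(.28,.32,.36,.4,.44):
    g=lambda p:np.r_[res(p),(p[4]-t)/.001]
    q=least_squares(g,p0,x_scale=[.01]*3+[.1]*2+[.01]*3+[1,1]);print(t,2*q.cost,q.x)
E
python3 hf2.py
```

```text
[ 0.6588  0.1366  0.256   0.2443  0.3553  0.0138  0.0478  0.0202  0.2304
 -0.154 ] 6.228299338889103 [0.0015 0.0024 0.0019 0.0058 0.0646 0.0017 0.0014 0.0024 0.9295 0.5466]
0.28 7.658434708664855 [ 0.6584  0.1371  0.2558  0.2451  0.28    0.012   0.0482  0.0221  0.3596
 -0.4429]
0.32 6.533547948200667 [ 0.6587  0.1368  0.2559  0.2447  0.32    0.013   0.048   0.0211  0.2896
 -0.2859]
0.36 6.233547853440644 [ 0.6589  0.1366  0.2561  0.2443  0.36    0.0139  0.0477  0.0201  0.2227
 -0.1369]
0.4 6.6914243624948995 [0.6591 0.1363 0.2562 0.2438 0.4    0.0147 0.0476 0.0191 0.1585 0.0043]
0.44 7.849537548899132 [0.6592 0.136  0.2563 0.2434 0.44   0.0155 0.0474 0.018  0.097  0.1383]
```

```bash
cat > cfit.py <<'E'
from edges import *
import sys
def run(img,off,k,segs,tcp,yaw,th0=.35,show=None):
    Fp=lambda p:(np.array(p,float)+.5)/k-.5+np.array(off)
    E=[(A,B,edge(img,Fp(a),Fp(b),half=2,w=w)) for A,B,a,b,w in segs]
    inset=lambda A:np.array(A)/1000
    def res(p,each=False):
        R=Rc(p[4],p[3]);r=[lres('side',R@inset(A)+p[:3],R@inset(B)+p[:3],q) for A,B,q in E]
        if each:
            for e,v in zip(E,r):
                vx,vy,*_=cv2.fitLine(e[2].astype(np.float32),cv2.DIST_HUBER,0,.01,.01).ravel();print(e[:2],len(v),v.mean().round(2),v.std().round(2),'slope',round(float(vy/vx),3))
        g=R.T@(np.array(tcp)-[0,0,.003]-p[:3])
        return np.concatenate([v/np.sqrt(len(v))/.25 for v in r]+[[(p[4]-yaw)/.005,g[1]/.0015,(g[0]-.004)/.004,(g[2]-.036)/.004]])
    r=least_squares(res,np.r_[np.array(tcp)-[0,0,.04],th0,yaw],x_scale=[.01]*3+[.1,.1])
    res(r.x,True);R=Rc(r.x[4],r.x[3]);g=R.T@(np.array(tcp)-[0,0,.003]-r.x[:3])
    print('pose',r.x,'cost',2*r.cost,'sd',np.sqrt(np.diag(np.linalg.inv(r.jac.T@r.jac))),'g',g,'label',r.x[:3]+R@[-.023,0,.03])
    if show:
        x0,y0=int(off[0]),int(off[1]);n=int(600/k)
        im=np.clip(cv2.resize(img[y0:y0+n,x0:x0+n],None,fx=k,fy=k,interpolation=2)*2,0,255).astype(np.uint8)[:,:,::-1].copy()
        for A,B,q in E:
            for u in (q-off+.5)*k-.5: cv2.circle(im,tuple(int(v) for v in u),2,(0,0,255),-1)
            s=np.round((proj('side',[R@inset(A)+r.x[:3],R@inset(B)+r.x[:3]])-off+.5)*k-.5).astype(int);cv2.line(im,tuple(map(int,s[0])),tuple(map(int,s[1])),(0,255,0),1)
        cv2.imwrite(show,im)
    return r.x
E
python3 - <<'E'
from cfit import *
o=ctrl.get_obs()
S=[((-22,28,60),(-22,28,0),(263,397),(300,490),(1,1,.5)),((24,28,0),(-22,28,0),(212,549),(300,491),(1,1,0)),((24,-28,60),(24,-28,0),(90,383),(130,490),(1,1,0)),((24,-28,0),(24,28,0),(130,490),(212,549),(1,1,0))]
run(np.load('l.npy'),(240,110),8,S,o['ee_pos'],np.pi+o['eef_rot'][2],show='pics/n.png')
E
```

```text
((-22, 28, 60), (-22, 28, 0)) 25 0.66 0.2 slope 2.573
((24, 28, 0), (-22, 28, 0)) 26 0.04 0.1 slope -0.703
((24, -28, 60), (24, -28, 0)) 28 -0.58 0.15 slope 2.508
((24, -28, 0), (24, 28, 0)) 25 -0.1 0.23 slope 0.676
pose [0.5368 0.1065 0.1758 0.2555 0.2413] cost 15.38840507343859 sd [0.0013 0.0016 0.0011 0.0449 0.005 ] g [0.0053 0.0006 0.0339] label [0.5511 0.11   0.2106]
```

View pics/n.png

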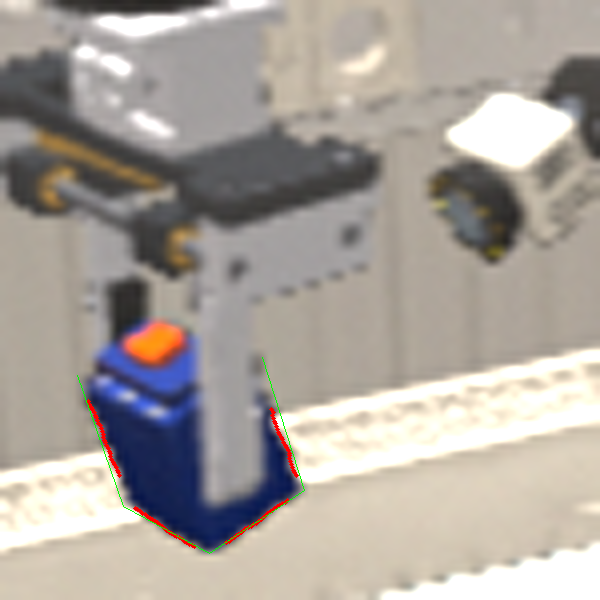

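```bash
python3 -m creep '{"xyz":[[0,0,0],[0,-20,0],[10,-45,0],[10,-55,0],[10,-60,0]],"spin":[0.115,0.115,0,0,0]}'; python3 -m creep '{"xyz":[[10,-60,0],[15,-45,10],[16,-20,30],[0,0,40],[0,0,40]],"spin":[0,0,0,0,0]}'; python3 -m creep '{"xyz":[[0,0,15],[0,0,8],[0,0,0]],"spin":[0,0,0]}'
```

```text
time_s: 17.95
ee_pos: [0.4981, -0.0789, 0.2104]
eef_rot: [-3.142, 0.0, -3.127]
force: [0.9, 0.2, -4.0]
grip_width: 0.0556
time_s: 18.58
ee_pos: [0.4592, -0.2035, 0.0893]
eef_rot: [-3.141, 0.001, -3.128]
force: [0.5, -0.2, -4.5]
grip_width: 0.0558
time_s: 18.95
ee_pos: [0.4598, -0.2031, 0.0679]
eef_rot: [-3.141, 0.001, -3.127]
force: [0.8, -0.0, -3.0]
grip_width: 0.0559
```

```bash
python3 -m creep '{"xyz":[[4,0,0],[0,0,4],[0,0,2.5],[0,0,0]],"spin":[0,0,0,0]}' 40 10; python3 -m creep '{"xyz":[[0,0,1.5],[0,0,0]],"spin":[0,0]}';  python3 -m creep '{"xyz":[[0,0,1.5],[0,0,0]],"spin":[0,0]}'
```

```text
time_s: 19.45
ee_pos: [0.4554, -0.2031, 0.0608]
eef_rot: [-3.142, -0.0, -3.127]
force: [-1.3, -0.3, -2.8]
grip_width: 0.0559
time_s: 19.7
ee_pos: [0.4554, -0.2031, 0.0596]
eef_rot: [-3.141, 0.0, -3.127]
force: [-4.6, 0.6, 3.7]
grip_width: 0.056
time_s: 19.95
ee_pos: [0.4554, -0.2031, 0.0581]
eef_rot: [-3.141, 0.0, -3.127]
force: [-4.5, 0.4, 4.9]
grip_width: 0.0557
```

```bash
python3 -m creep '{"xyz":[[0,0,0],[0,0,-20],[0,0,-40],[0,0,-50],[0,0,-43]],"spin":[0,0,0,0,0]}' 40 40; python3 -m creep '{"xyz":[[-27,40,0],[-22,55,0],[-10,60,0],[-10,55,0],[-3,50,0]],"spin":[0,0,0,0,0]}';python3 -m creep '{"xyz":[[-1,30,0],[0,16,0],[0,0,0],[0,0,0],[0,0,0]],"spin":[-0.08,-0.08,-0.0715,0,0]}'; python3 - <<'E'
from h import *
a=np.mean([ctrl.camera('side').astype(float) for _ in range(3)],0);np.save('l.npy',a)
o=ctrl.get_obs();print(o['ee_pos'],o['eef_rot'])
i=cv2.resize(np.clip(a[110:185,240:315]*2,0,255).astype(np.uint8),None,fx=8,fy=8,interpolation=cv2.INTER_LANCZOS4)[:,:,::-1]
cv2.imwrite('pics/p.png',i)
E
```

```text
time_s: 20.58
ee_pos: [0.4554, -0.203, 0.2122]
eef_rot: [-3.141, 0.001, -3.127]
force: [0.5, 0.3, -4.4]
grip_width: 0.0561
time_s: 21.2
ee_pos: [0.5237, 0.0601, 0.2103]
eef_rot: [3.141, -0.0, -3.126]
force: [1.0, -0.5, -4.7]
grip_width: 0.0559
time_s: 21.82
ee_pos: [0.5226, 0.1038, 0.2105]
eef_rot: [3.142, -0.0, -2.897]
force: [1.0, 0.0, -4.4]
grip_width: 0.0557
[0.52265682 0.10371594 0.21070074] [-3.14153921e+00  5.75026834e-06 -2.89654817e+00]
```

View pics/p.png

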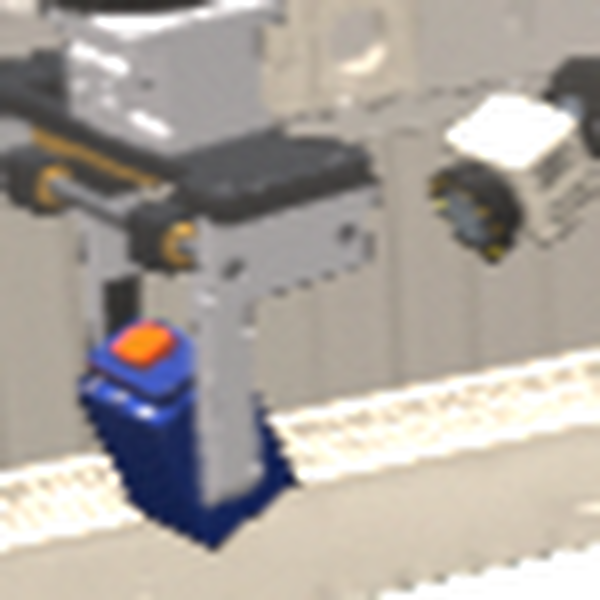

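```bash
python3 - <<'E'
from cfit import *
o=ctrl.get_obs()
S=[((-22,28,60),(-22,28,0),(254,395),(298,482),(1,1,.5)),((24,28,0),(-22,28,0),(212,549),(298,482),(1,1,0)),((24,-28,60),(24,-28,0),(82,388),(130,490),(1,1,0)),((24,-28,0),(24,28,0),(130,490),(212,549),(1,1,0))]
run(np.load('l.npy'),(240,110),8,S,o['ee_pos'],np.pi+o['eef_rot'][2],show='pics/n2.png')
E
```

```text
((-22, 28, 60), (-22, 28, 0)) 24 0.62 0.16 slope 2.143
((24, 28, 0), (-22, 28, 0)) 27 -0.02 0.1 slope -0.803
((24, -28, 60), (24, -28, 0)) 28 -0.57 0.18 slope 1.929
((24, -28, 0), (24, 28, 0)) 25 -0.04 0.12 slope 0.6
pose [0.5368 0.108  0.1779 0.3281 0.2426] cost 13.846726682838616 sd [0.0012 0.0016 0.0011 0.0433 0.0049] g [0.0043 0.0008 0.033 ] label [0.5485 0.1109 0.2137]
```

View pics/n2.png

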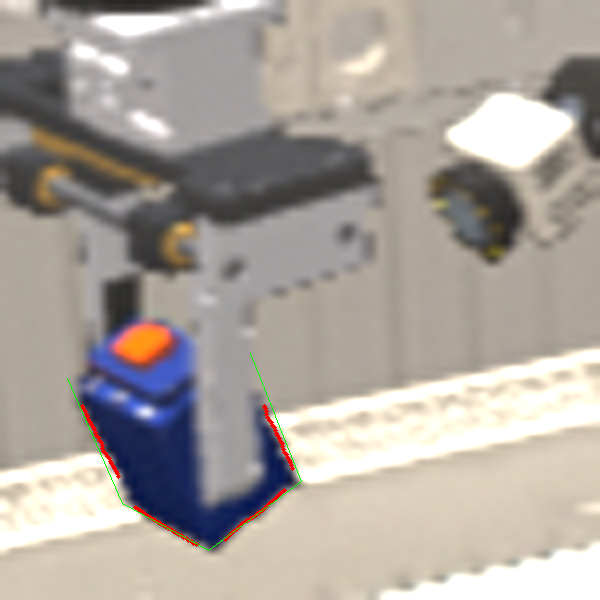

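```bash
python3 - <<'E'
from cfit import *
o=ctrl.get_obs()
e=1.3
for ez in(0,1.3):
  a,b,y=24-e,-22+e,28-e;z=ez
  S=[((b,y,60),(b,y,z),(254,395),(298,482),(1,1,.5)),((a,y,z),(b,y,z),(212,549),(298,482),(1,1,0)),((a,-y,60),(a,-y,z),(82,388),(130,490),(1,1,0)),((a,-y,z),(a,y,z),(130,490),(212,549),(1,1,0))]
  p=run(np.load('l.npy'),(240,110),8,S,o['ee_pos'],np.pi+o['eef_rot'][2],show='pics/n3.png')
L=np.array([.659,.1365,.2557])
R=Rc(.2445,.37);print('target label',L+.12*R[:,0]);Rp=Rc(p[4],p[3])
d=p[:3]+Rp@[-.023,0,.03]-(L+.12*R[:,0]);print('err world',d,'in lens axes',(-R[:,0])@d,(-R[:,1])@d,R[:,2]@d)
th=o['eef_rot'][2];tx=np.array([np.cos(th),np.sin(th),0]);ty=np.array([np.sin(th),-np.cos(th),0]);print('tool shift mm',-1e3*np.array([d@tx,d@ty,-d[2]]))
E
```

```text
((-20.7, 26.7, 60), (-20.7, 26.7, 0)) 24 0.0 0.11 slope 2.143
((22.7, 26.7, 0), (-20.7, 26.7, 0)) 27 -0.11 0.07 slope -0.803
((22.7, -26.7, 60), (22.7, -26.7, 0)) 28 -0.12 0.13 slope 1.929
((22.7, -26.7, 0), (22.7, 26.7, 0)) 25 0.12 0.12 slope 0.6
pose [0.5372 0.1076 0.177  0.3486 0.2447] cost 1.707168804148828 sd [0.0012 0.0016 0.0011 0.0404 0.005 ] g [0.0037 0.0003 0.034 ] label [0.5483 0.1104 0.2131]
((-20.7, 26.7, 60), (-20.7, 26.7, 1.3)) 24 0.0 0.11 slope 2.143
((22.7, 26.7, 1.3), (-20.7, 26.7, 1.3)) 27 -0.09 0.07 slope -0.803
((22.7, -26.7, 60), (22.7, -26.7, 1.3)) 28 -0.12 0.13 slope 1.929
((22.7, -26.7, 1.3), (22.7, 26.7, 1.3)) 25 0.13 0.12 slope 0.6
pose [0.5376 0.1076 0.1759 0.3476 0.2447] cost 1.4749786506409677 sd [0.0013 0.0016 0.0011 0.0405 0.005 ] g [0.0037 0.0001 0.0351] label [0.5486 0.1104 0.2119]
target label [0.5504 0.1094 0.2123]
err world [-0.0018  0.0009 -0.0004] in lens axes -0.0015492509449301392 0.001341676530427799 0.00021514672159362442
tool shift mm [-1.5215 -1.3425 -0.3596]
```

```bash
python3 -m creep '{"xyz":[[-1.5,-1,0],[0,0,0],[0,0,0],[0,0,0]],"spin":[0,0,0,0]}' 40 45; python3 - <<'E'
from h import *
a=snap('side','z');b=snap('top','z')
a0=cv2.imread('pics/a_side.png')[:,:,::-1]
cv2.imwrite('pics/z2.png',cv2.resize(a,None,fx=1.25,fy=1.25)[:,:,::-1])
avs=np.load('avs.npy');print('head px diff',np.abs(avs[110:146,292:325]-a[110:146,292:325]).mean())
b0=np.load('avt.npy');d=np.abs(b0-b).max(2)>60;print(cv2.connectedComponentsWithStats(d.astype(np.uint8))[2][1:][lambda s:s[:,4]>15] if 0 else [list(map(int,s)) for s in cv2.connectedComponentsWithStats(d.astype(np.uint8))[2][1:] if s[4]>15])
o=ctrl.get_obs();print(o['ee_pos'],o['eef_rot'],o['force'],np.abs(o['joint_vel']).max())
E
```

```text
time_s: 22.48
ee_pos: [0.5243, 0.1033, 0.2107]
eef_rot: [3.142, -0.0, -2.895]
force: [-0.2, 0.5, -4.3]
grip_width: 0.0558
head px diff 1.1054994388327721
[[157, 196, 69, 114, 5238], [346, 215, 7, 7, 44], [220, 356, 17, 44, 705], [7, 377, 16, 8, 33], [3, 381, 8, 14, 74]]
[0.52430683 0.10333113 0.21075285] [-3.14159145e+00 -2.76931852e-06 -2.89537284e+00] [ 0.51993952  0.0931983  -4.25392981] 0.0013591728805673006
```

View pics/z2.png

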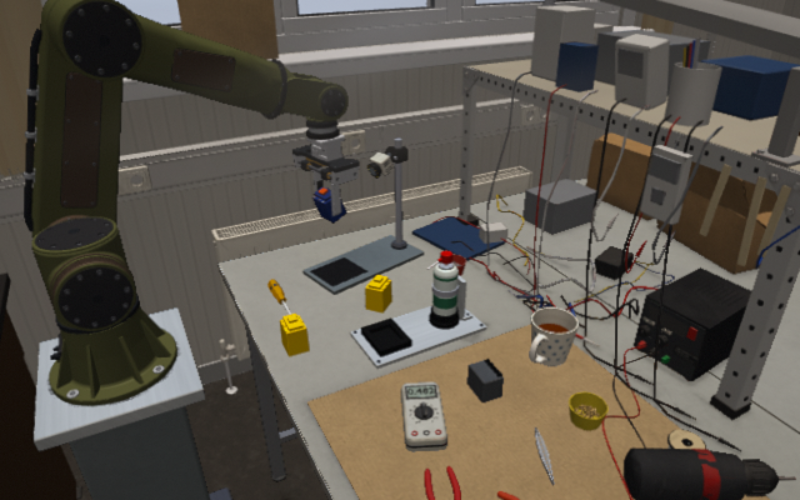

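View pics/z_top.png

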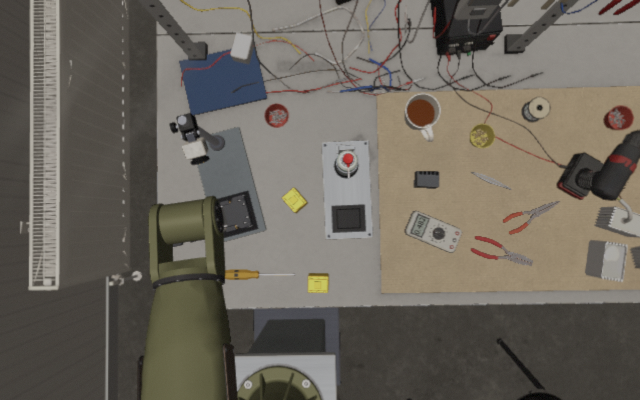

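The nest is now empty and the cap at side (446,257) is up. The contactor is held at (330,205) facing the lens at (378,165), and the loose objects and camera have not moved. Handing in.

```bash
python3 -c "
from station import ctrl
print(ctrl.hand_in())"
```

```text
the job is handed in; nothing more can be done
None
```

The duster cap was pressed to its hard stop, and the contactor is now held leaned back in front of the inspection camera. The job is handed in, with the clock at about 22.5 s when I last read it.

- **Air blast:** I pressed with closed fingers, and the cap travelled 6 mm to its hard stop, where the force rose to about 18 N. I then released it, and the pictures show the cap back up.
- **Lean:** The moves cannot tilt the tool, so I pivoted the contactor in a light grip. I first pushed its foot against the rim inside the nest, then pressed its label-side underside twice on the nest's outer edge. After that I gripped it harder and carried it to the camera.
- **Position and lean:** The last fit put the label within about 2 mm of the target. I then made a final correction of under 2 mm and did not re-fit.
    - **Contactor lean:** about 0.37 rad from its edge slopes; the box fit gave 0.35.
    - **Lens tilt:** estimates ran from 0.28 to 0.40 rad, most of them 0.34 to 0.40; I aimed for 0.37, good to roughly ±0.04.
- **What disagreed:** The contactor's outline in the picture came out about 1.3 mm smaller per side than its stated size, so I allowed for that in the fit. My first push mostly slid the contactor in the grip instead of turning it, which the two presses put right.
- **Surroundings:** The camera head's pixels match the start. In the top picture, nothing changed but the arm, its shadow and the now-empty nest. The arm was still, and the wrist force read −4.3 N, about the contactor's weight.

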